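Charge the spacer feeder and hold its gate open

ROBOT

A 7-joint arm with a two-finger parallel gripper is mounted at the origin on the work surface. World frame = base frame: x ahead of the robot, y to its left, z up, the work surface at z = 0. Lengths are in m, angles in rad, forces in N, time in s.
With the tool pointing down it reaches from about 0.425 to 0.925 m from the base axis. Payload 6.8 kg.
Tool frame: the origin (TCP) lies on the centre line of the jaws, within the pads' length; the fingertips stand 19 mm ahead of it and the grasp point (between the pads) is the TCP; z points along the fingers, y is the line along which they close (so a half turn about z gives the same grasp; the last joint's range is limited). The gripper opens to 85 mm and grips with 20 to 120 N. Pads are 22 mm wide; open, the fingers measure 114 mm over their backs; the gripper's body (76 mm by 85 mm) begins 54 mm behind the grasp point. The pads swing forward as they close: fully open they stand 13 mm farther back than shut.
Start: joints at [1.026, 0.477, 0.022, 1.555, -0.011, 1.109, -0.083], TCP at [0.286, -0.612, 0.25] pointing down, gripper open.
Joint ranges: [-2.96, 2.96], [-0.34, 2.1], [-1.41, 1.46], [0.24, 2.44], [-1.37, 4.51], [0.17, 1.92], [-2.96, 2.96]. Speed limits (rad/s): [2.39, 2.39, 3.14, 3.14, 3.14, 3.14, 3.14].

INTERFACE

Orientations are given as a rotation vector (axis times angle).
In Python, from bench import r gives the robot as it stands. The module is installed in compiled form; this text tells all that it offers.
- The arm moves only by the tool arm_command, never from a script. Its argument "rows" is a list of rows, each an object of numbers: "fingers": the opening, from -1 (shut) to 1 (fully open); "x", "y", "z": the shift along the tool's x, y, z in m; "ax", "ay", "az": the turn, a rotation vector about the tool's x, y, z in degrees. In form: [{"fingers": .., "x": .., "y": .., "z": .., "ax": .., "ay": .., "az": ..}, ...]. A call has 1 to 10 rows; each row shifts and turns the commanded pose from where the row before left it, along the tool's axes as they then stand; what a row does not reach is not made up. A row lasts 1/12 s, in which the tool goes at most 41.7 mm and 7.16 degrees, less where a joint would pass 70% of its speed; a pose out of reach is approached as far as the arm can. A call is refused whole if a number of a shift passes 0.0417 or a number of a turn 7.16, either way. A call with a gripper value outside its range is refused whole. The fingers move at their own pace and stop on an object; "grip_force" is the grip in N (left out, the last holds). Time passes only in rows, so rows that do not move let the fingers close. It gives the time, the measured TCP pose, the force, the opening and the grip force at its end, in the units of the state.
- r.get_obs(): the state, without advancing time (a new reading comes with each control period).
- r.grab_frame(name): name is "scene" or "side" or "wrist"; returns a dict with "frame" (384x512x3 uint8, red, green, blue), "depth" (384x512 float32, m along the optical axis (not along the pixel's ray), 0 where there is no reading), "K" (3x3 intrinsics, pixels), "distortion" ([k1, k2, p1, p2, k3] as OpenCV has them; the pictures are not rectified), "world_from_camera" (4x4, takes a point from camera to world coordinates). Camera axes: x right, y down, z forward; pixel columns grow to the right and rows downward; lengths in m; the calibration is good to about 2 mm. A picture is of the moment at which its call begins.
- r.hand_in(): hands the job in; it is judged then, once.
The state is a dict: "clock": time; "joints": joint angles; "qvel": joint speeds; "tau": joint torques, N m; "tcp_pos": TCP position; "orientation": TCP orientation; "contact_force": force on the tool from outside, world axes, zero at the start; "moment": the same for the moment, N m; "grip_width": finger opening in m; "gripper_force": force on a finger pad.
Only numpy, scipy, OpenCV 4.12 (cv2) and the standard library are available. Lean on these libraries where they do the work, as an engineer would, in place of code of your own. Each camera call takes 0.05 s, during which the arm holds its last target. There are 200 camera calls.

TASK

Tip all five brass spacers from the blue scoop tray into the clear hopper of the feeder while its gate is shut, and set the empty tray back down flat on the table. Then pull the orange spring-return gate handle out until its pointer stands on the red mark, so that the spacers drop into the catch bin, and finish while still holding it there (do not let go: it springs shut). Leave the other things on the table alone.

Things in the scene. Friction and masses are not known exactly. Their poses are not given: they have to be found in the camera images.
- feeder: Spacer feeder, bolted down. Origin on the table under the hopper's centre, z up; the gate pulls out towards feeder -x. Base plate x -220 to 80, y +-85; on it a grey catch bin; above it two aluminium rails (y +-73, x -215 to 50, tops at z 68), the flat steel gate (z 62 to 66) and a clear hopper. The shut gate is the hopper's floor; when it is drawn to the mark the spacers drop into the bin (sizes in mm)
- hopper_mouth (a point): Centre of the hopper's open top, at the height of its blue rim (135 above the table), axes as the feeder's. Inside it is 80 along x and 120 along y; walls 5 thick (rim 8), from z 70 to the rim (sizes in mm)
- bin_floor (a point): Centre of the inner floor of the feeder's catch bin, straight below the hopper, 6 above the table, axes as the feeder's. Inside the bin is 100 along x, 140 along y, with its rim at z 40 (sizes in mm)
- gate (a joint): How far the gate is pulled out, in m: 0 shut, 0.085 at the red mark, 0.100 stop. A spring always pulls it shut: about 3 N when shut, 7 N at the mark; let go, it springs shut
- gate_handle (a point): Grip point on the gate's upright orange post (16 along feeder x, 30 along feeder y, from z 66 to z 152), on its centre line at z 135; moves with the gate, axes as the feeder's. Shut, it is 95 out from the hopper's centre, 39 clear of the hopper's rim. A thin orange pointer bar runs from its foot across to the rails, to be read against the red marks (sizes in mm)
- mark (a point): Where the handle's grip point is when the gate is at the mark: 85 further out than shut (feeder x -180, y 0, z 135). Below it, on the top of each rail, is a red mark 12 wide along x (sizes in mm)
- tray_grip (a point): Grip point of the loose blue scoop tray (about 140 g): middle of its black upright fin handle, 14 thick (tray y), 46 long (tray x), from z 12 to z 62 over the tray's underside; the point is at z 45. Axes are the tray's: x from handle to pouring lip, z up. The pan lies 24 to 124 ahead of this point, is 76 wide and 30 high, floor and walls 3 thick, front open (sizes in mm)
- tray_lip (a point): Middle of the tray's open pouring edge: 124 ahead of the grip point, 37 lower, 8 above the tray's underside. The floor's last 22 slope up to it at 15 degrees, so tip the tray by 70 degrees or more to slide all spacers out (sizes in mm)
- spacer0_c (a point): Centre of a loose brass spacer, a cylinder of 16 diameter and 20 height, 14 g; at the start it stands in the tray, 13 above the tray's underside (sizes in mm)
- spacer1_c (a point): Centre of a loose brass spacer, a cylinder of 16 diameter and 20 height, 14 g; at the start it stands in the tray, 13 above the tray's underside (sizes in mm)
- spacer2_c (a point): Centre of a loose brass spacer, a cylinder of 16 diameter and 20 height, 14 g; at the start it stands in the tray, 13 above the tray's underside (sizes in mm)
- spacer3_c (a point): Centre of a loose brass spacer, a cylinder of 16 diameter and 20 height, 14 g; at the start it stands in the tray, 13 above the tray's underside (sizes in mm)
- spacer4_c (a point): Centre of a loose brass spacer, a cylinder of 16 diameter and 20 height, 14 g; at the start it stands in the tray, 13 above the tray's underside (sizes in mm)
- estop: Bystander, to be left alone: white hand-held emergency-stop box, 130 x 70 x 64, with a red mushroom button; origin under its centre (sizes in mm)
- driver: Bystander, to be left alone: red-handled screwdriver lying flat, 180 long, about 30 thick; origin under its middle (sizes in mm)
- jar: Bystander, to be left alone: small amber jar with black cap, 52 across, 60 tall; origin under its centre (sizes in mm)
- tape: Bystander, to be left alone: yellow roll lying flat, 76 across, 20 tall; origin under its centre (sizes in mm)
- bitbox: Bystander, to be left alone: open grey two-pocket bit box, 100 x 70 x 30; origin under its centre (sizes in mm)
- wrench: Bystander, to be left alone: steel wrench lying flat, 150 long; origin under its middle (sizes in mm)

How it is judged:
On the way, in this order (a step that is already met when the one before it is completed fails the run):
1. all five spacers lie in the hopper on the shut gate (x of spacer0_c in the frame of feeder between -0.042 and 0.042 m and y of spacer0_c in the frame of feeder between -0.062 and 0.062 m and z of spacer0_c in the frame of feeder between 0.066 and 0.15 m and x of spacer1_c in the frame of feeder between -0.042 and 0.042 m and y of spacer1_c in the frame of feeder between -0.062 and 0.062 m and z of spacer1_c in the frame of feeder between 0.066 and 0.15 m and x of spacer2_c in the frame of feeder between -0.042 and 0.042 m and y of spacer2_c in the frame of feeder between -0.062 and 0.062 m and z of spacer2_c in the frame of feeder between 0.066 and 0.15 m and x of spacer3_c in the frame of feeder between -0.042 and 0.042 m and y of spacer3_c in the frame of feeder between -0.062 and 0.062 m and z of spacer3_c in the frame of feeder between 0.066 and 0.15 m and x of spacer4_c in the frame of feeder between -0.042 and 0.042 m and y of spacer4_c in the frame of feeder between -0.062 and 0.062 m and z of spacer4_c in the frame of feeder between 0.066 and 0.15 m and value of joint gate below 0.01 m), for 0.2 s.
2. the empty tray stands flat on the table, released (height (world z) of tray_lip below 0.018 m and height (world z) of tray_grip below 0.055 m and angle between tray_grip's own z axis and vertical below 0.1 rad and contact force between tray and the fingers below 0.2 N), for 0.2 s.
3. the gate is pulled to the mark (value of joint gate between 0.078 and 0.092 m), for 0.3 s.
At the end, for the whole second after the job is handed in: The gate is held by the fingers (more than 2 N on it) with its joint between 0.078 and 0.092 m (mark 0.085), nothing of the tray touching it; all five spacers lie in the catch bin below the gate; the tray stands flat on the table (within 0.1 rad), released (all of step 2 and all of step 3 and contact force between gate and the fingers above 2 N and contact force between gate and tray below 0.1 N and x of spacer0_c in the frame of feeder between -0.052 and 0.052 m and y of spacer0_c in the frame of feeder between -0.072 and 0.072 m and z of spacer0_c in the frame of feeder between 0.006 and 0.055 m and x of spacer1_c in the frame of feeder between -0.052 and 0.052 m and y of spacer1_c in the frame of feeder between -0.072 and 0.072 m and z of spacer1_c in the frame of feeder between 0.006 and 0.055 m and x of spacer2_c in the frame of feeder between -0.052 and 0.052 m and y of spacer2_c in the frame of feeder between -0.072 and 0.072 m and z of spacer2_c in the frame of feeder between 0.006 and 0.055 m and x of spacer3_c in the frame of feeder between -0.052 and 0.052 m and y of spacer3_c in the frame of feeder between -0.072 and 0.072 m and z of spacer3_c in the frame of feeder between 0.006 and 0.055 m and x of spacer4_c in the frame of feeder between -0.052 and 0.052 m and y of spacer4_c in the frame of feeder between -0.072 and 0.072 m and z of spacer4_c in the frame of feeder between 0.006 and 0.055 m); the arm keeps its last pose, push and grip.
It fails at once if another thing on the table is moved by more than 40 mm (distance of any of estop, driver, jar, tape, bitbox, wrench from where it was at the start of the episode above 0.04 m).
It also fails if it takes over 72 s, if anything falls off the work surface, if the arm or the gripper's body presses on something with over 40 N, if the wrist force passes 120 N, or if a joint passes its speed limit or range.

## Working session

There is one attempt and no reset: what is moved stays moved. The work goes in short steps, Python scripts to look and compute and a tool call to move; the robot and the scene stay as the last step left them, time stands still between calls to the robot, and variables do not carry over. Pictures are saved under pics/ and viewed, at most 13 in all, crops included, and the job is handed in when it is done.

Besides the shell and the picture viewer there is one more tool, called after "Call:" as name(argument=value, ...), one argument or row to a line, values as JSON. arm_command: Moves the arm, as the interface text tells. Its arguments: {"type":"object","properties":{"rows":{"type":"array"},"grip_force":{"type":"number"}},"required":["rows"]}

```bash
mkdir -p pics; python3 - <<'E'
from bench import r
import cv2,numpy as np
o=r.get_obs();print({k:np.round(v,3) for k,v in o.items()})
for n in("scene","side"):
    f=r.grab_frame(n);np.savez(n+"0.npz",**f)
    cv2.imwrite(f"pics/{n}0.png",cv2.cvtColor(f["frame"],cv2.COLOR_RGB2BGR))
    print(n,f["K"],f["distortion"],f["world_from_camera"].round(3))
E
```

```text
{'clock': np.float64(0.0), 'joints': array([ 1.026,  0.478,  0.022,  1.556, -0.011,  1.109, -0.083]), 'qvel': array([-0.   ,  0.001, -0.001,  0.001, -0.   ,  0.001,  0.   ]), 'tau': array([-1.0000e-03, -5.9646e+01,  1.6080e+00, -2.8120e+01,  1.2000e-02,
        9.0000e-03, -0.0000e+00]), 'tcp_pos': array([ 0.285, -0.611,  0.249]), 'orientation': array([-3.065e+00, -6.800e-01,  1.000e-03]), 'contact_force': array([ 0.783,  1.101, -0.219]), 'moment': array([-0.023, -0.007, -0.01 ]), 'gripper_force': np.float64(0.0), 'grip_width': np.float64(0.086)}
scene [[388.51308848   0.         260.9421459 ]
 [  0.         388.51308848 196.72161254]
 [  0.           0.           1.        ]] [-0.00215667  0.          0.          0.          0.        ] [[-0.226  0.575 -0.786  1.522]
 [ 0.974  0.142 -0.177  0.188]
 [ 0.01  -0.806 -0.592  0.834]
 [ 0.     0.     0.     1.   ]]
side [[395.87246236   0.         249.83372465]
 [  0.         395.87246236 196.04728249]
 [  0.           0.           1.        ]] [-0.00914756  0.          0.          0.          0.        ] [[-0.887 -0.324  0.328  0.212]
 [-0.461  0.634 -0.62   0.698]
 [-0.007 -0.702 -0.712  0.921]
 [ 0.     0.     0.     1.   ]]
```

View pics/scene0.png

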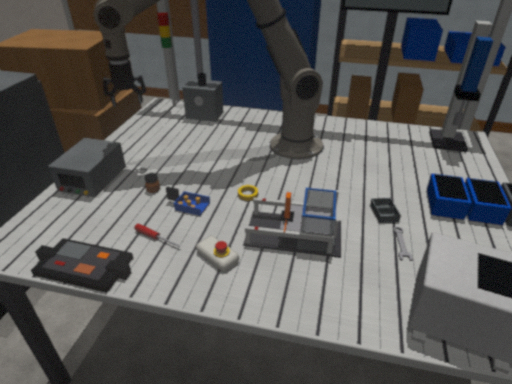

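View pics/side0.png

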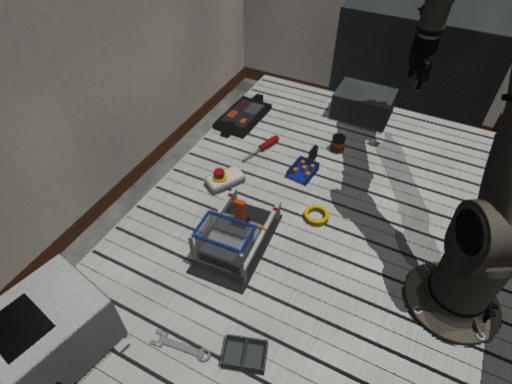

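The scene picture shows the tray at about (190,203) with its fin at (172,193), the hopper at (320,203), the orange handle at (289,205) and the rails running from (250,215) to (335,240). In the side picture the hopper is at (225,237), the handle at (239,210), the tray at (303,170) and its fin at (313,153).

```bash
cat > h.py <<'E'
import numpy as np,cv2
def cloud(f):
    d=f["depth"];h,w=d.shape
    uv=np.stack(np.meshgrid(np.arange(w),np.arange(h)),-1).reshape(-1,1,2).astype(np.float32)
    n=cv2.undistortPoints(uv,f["K"],f["distortion"]).reshape(h,w,2)
    p=np.dstack([n*d[...,None],d]);T=f["world_from_camera"]
    P=p@T[:3,:3].T+T[:3,3];P[d==0]=np.nan
    return P,cv2.cvtColor(f["frame"],cv2.COLOR_RGB2HSV)
def sel(P,H,h,s,v,box):
    m=(H[...,0]>=h[0])&(H[...,0]<=h[1])&(H[...,1]>=s[0])&(H[...,1]<=s[1])&(H[...,2]>=v[0])&(H[...,2]<=v[1])
    for i in range(3): m&=(P[...,i]>box[i][0])&(P[...,i]<box[i][1])
    return P[m]
def st(n,Q):
    if len(Q): print(n,len(Q),"med",np.median(Q,0).round(3),"lo",np.percentile(Q,3,axis=0).round(3),"hi",np.percentile(Q,97,axis=0).round(3))
    else: print(n,0)
def rect(n,Q):
    c,s,a=cv2.minAreaRect((Q[:,:2]*1000).astype(np.float32));print(n,"rect",np.round(c,1),np.round(s,1),round(a,1))
E
python3 - <<'E'
from h import *
for n in("scene","side"):
    f=dict(np.load(n+"0.npz"));P,H=cloud(f)
    ps=[(190,203),(172,193),(320,203),(289,205),(335,235),(250,240),(152,185)] if n=="scene" else [(303,170),(313,153),(225,237),(239,210),(316,214),(337,145)]
    for u,v in ps: print(n,(u,v),P[v,u].round(3),H[v,u])
    B=((.2,1),(-.7,.3),(-.01,.25))
    for nm,h,s,v,b in[("blue all",(105,125),(120,255),(50,255),B),("orange",(4,13),(170,255),(100,255),B),("brass",(15,30),(120,255),(80,255),B),("dark",(0,179),(0,255),(0,45),B)]:
        Q=sel(P,H,h,s,v,b);st(nm,Q)
E
```

```text
scene (190, 203) [ 0.533 -0.286  0.017] [177  33  84]
scene (172, 193) [ 0.531 -0.349  0.048] [110  17  44]
scene (320, 203) [0.515 0.155 0.084] [ 60   2 106]
scene (289, 205) [0.598 0.067 0.122] [  9 124  97]
scene (335, 235) [0.648 0.214 0.076] [20 10 75]
scene (250, 240) [ 0.653 -0.041  0.005] [120   7  75]
scene (152, 185) [ 0.483 -0.449  0.032] [ 11 121  84]
blue all 337 med [ 0.559 -0.235  0.029] lo [ 0.493 -0.327  0.001] hi [0.649 0.201 0.137]
orange 65 med [ 0.835 -0.426  0.03 ] lo [ 0.581 -0.444  0.027] hi [0.849 0.065 0.153]
brass 316 med [ 0.447 -0.111  0.019] lo [ 0.384 -0.661  0.004] hi [ 0.77  -0.079  0.041]
dark 2257 med [ 0.877 -0.442  0.022] lo [ 0.435 -0.678  0.005] hi [0.939 0.147 0.087]
side (303, 170) [ 0.526 -0.29   0.01 ] [ 18 122  73]
side (313, 153) [ 0.515 -0.345  0.05 ] [30 15 33]
side (225, 237) [0.594 0.124 0.064] [130   6 132]
side (239, 210) [0.579 0.066 0.126] [  8 145  81]
side (316, 214) [ 0.416 -0.131 -0.004] [ 30   6 172]
side (337, 145) [ 0.459 -0.444  0.035] [ 11 150  73]
blue all 750 med [0.542 0.105 0.131] lo [ 0.488 -0.33  -0.   ] hi [0.644 0.201 0.137]
orange 70 med [0.586 0.056 0.15 ] lo [ 0.522 -0.444  0.026] hi [0.848 0.067 0.154]
brass 382 med [ 0.428 -0.112  0.019] lo [ 0.378 -0.317  0.006] hi [ 0.755 -0.077  0.039]
dark 2777 med [ 0.5   -0.631  0.032] lo [ 0.3   -0.647 -0.   ] hi [0.915 0.198 0.106]
```

```bash
python3 - <<'E'
from h import *
R=dict(rim=[],hand=[],tray=[],fin=[],finxyz=[],rail=[])
for n in("scene","side"):
    f=dict(np.load(n+"0.npz"));P,H=cloud(f)
    rim=sel(P,H,(100,130),(90,255),(40,255),((.42,.75),(.02,.3),(.128,.142)))
    hand=sel(P,H,(3,16),(90,255),(40,255),((.5,.65),(.0,.12),(.145,.156)))
    handa=sel(P,H,(3,16),(90,255),(40,255),((.5,.65),(.0,.12),(.09,.156)))
    tray=sel(P,H,(100,130),(90,255),(40,255),((.42,.65),(-.4,-.15),(.004,.04)))
    tt=sel(P,H,(100,130),(90,255),(40,255),((.42,.65),(-.4,-.15),(.022,.04)))
    fin=sel(P,H,(0,180),(0,120),(0,75),((.45,.6),(-.39,-.28),(.035,.07)))
    ft=sel(P,H,(0,180),(0,120),(0,75),((.45,.6),(-.39,-.28),(.054,.07)))
    rail=sel(P,H,(0,180),(0,60),(60,255),((.4,.75),(-.1,.3),(.064,.073)))
    for k,Q in dict(rim=rim,hand=hand,handa=handa,tray=tray,traytop=tt,fin=fin,fintop=ft,rail=rail).items():
        st(n+" "+k,Q)
        if len(Q)>4: rect(n+" "+k,Q)
E
python3 -c "
import cv2,numpy as np
a=cv2.imread('pics/scene0.png');b=cv2.imread('pics/side0.png')
A=cv2.resize(a[175:265,140:350],None,fx=3.6,fy=3.6,interpolation=cv2.INTER_CUBIC)
B=cv2.resize(b[140:285,180:340],(330,299),interpolation=cv2.INTER_CUBIC)
A=cv2.resize(A,(756,299*1))if 0 else A
c=np.zeros((600,760,3),np.uint8);c[:A.shape[0],:A.shape[1]]=A[:, :760];h=600-A.shape[0];B=cv2.resize(B,(330*h//299,h));c[A.shape[0]:,:B.shape[1]]=B
cv2.imwrite('pics/crop0.png',c)"
```

```text
scene rim 231 med [0.604 0.165 0.135] lo [0.51  0.109 0.131] hi [0.65  0.203 0.137]
scene rim rect [580.5 155.4] [142.1  93.8] 3.8
scene hand 33 med [0.59  0.061 0.151] lo [0.573 0.054 0.146] hi [0.6   0.068 0.154]
scene hand rect [587.   60.8] [30.1 12.2] 10.1
scene handa 101 med [0.597 0.061 0.131] lo [0.576 0.054 0.093] hi [0.601 0.068 0.153]
scene handa rect [586.8  60.1] [31.  15.2] 1.8
scene tray 318 med [ 0.544 -0.28   0.016] lo [ 0.489 -0.332  0.004] hi [ 0.57  -0.233  0.03 ]
scene tray rect [ 528.9 -283.6] [103.3  81.7] 84.5
scene traytop 106 med [ 0.548 -0.294  0.026] lo [ 0.489 -0.333  0.022] hi [ 0.571 -0.238  0.031]
scene traytop rect [ 529.3 -284.6] [101.3  80.8] 84.8
scene fin 81 med [ 0.527 -0.35   0.051] lo [ 0.521 -0.37   0.036] hi [ 0.531 -0.333  0.063]
scene fin rect [ 524.2 -351.5] [39.5 14.1] 86.5
scene fintop 30 med [ 0.526 -0.352  0.06 ] lo [ 0.518 -0.367  0.056] hi [ 0.53  -0.333  0.064]
scene fintop rect [ 523.8 -350. ] [35.6 12.7] 83.2
scene rail 1027 med [0.605 0.093 0.067] lo [ 0.511 -0.043  0.064] hi [0.666 0.192 0.071]
scene rail rect [584.3  72.5] [164
[... 409 characters left out ...]
ay 270 med [ 0.523 -0.287  0.018] lo [ 0.486 -0.334  0.004] hi [ 0.566 -0.23   0.031]
side tray rect [ 525.7 -290.4] [122.6  77.7] 85.7
side traytop 105 med [ 0.517 -0.306  0.027] lo [ 0.486 -0.334  0.022] hi [ 0.566 -0.234  0.032]
side traytop rect [ 525.9 -287. ] [114.1  77.7] 85.7
side fin 71 med [ 0.517 -0.345  0.056] lo [ 0.511 -0.374  0.037] hi [ 0.525 -0.33   0.064]
side fin rect [ 518.4 -353.5] [48.8 13.4] 84.4
side fintop 37 med [ 0.518 -0.35   0.06 ] lo [ 0.512 -0.375  0.056] hi [ 0.525 -0.33   0.064]
side fintop rect [ 518.5 -353.5] [48.8 12.5] 88.4
side rail 875 med [0.552 0.117 0.067] lo [ 0.499 -0.048  0.064] hi [0.663 0.199 0.072]
side rail rect [582.1  75.1] [159.1 271.3] 3.8
```

View pics/crop0.png

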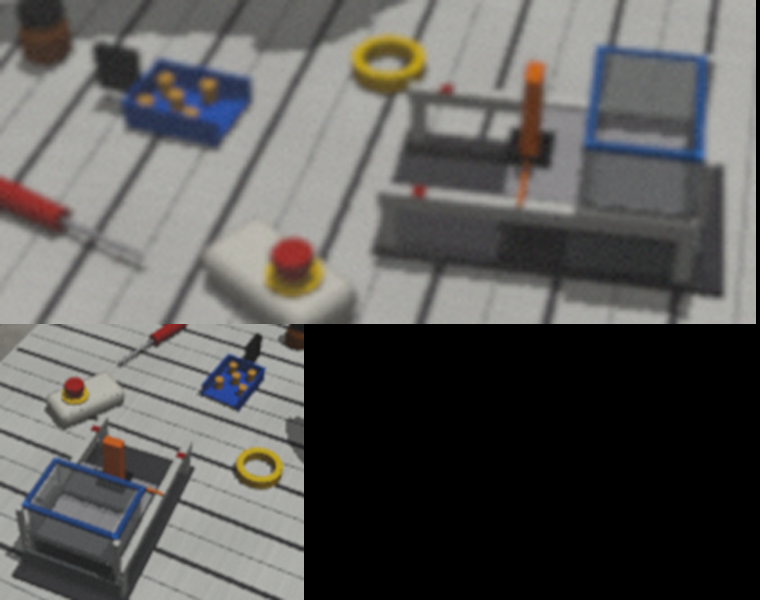

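The crop shows five spacers in the tray, the gate shut with its pointer at the handle's foot, and red marks on both rails near (445,90) and (418,190). I have the geometry I need: hopper at (0.578, 0.154) with feeder yaw about 93.6°, and tray grip at (0.5215, -0.354) with yaw about 85°. Next I'll move to hover over the tray with the tool tilted 30° back.

```bash
cat > plan.py <<'E'
import numpy as np,json
from scipy.spatial.transform import Rotation as Ro
def Rm(a,psi):  # a: tray yaw deg, psi: tool angle from down, + = lip-down
    a,p=np.radians([a,psi]);tx=np.array([np.cos(a),np.sin(a),0])
    z=-np.sin(p)*tx-np.cos(p)*np.array([0,0,1]);y=np.array([np.sin(a),-np.cos(a),0])
    return np.column_stack([np.cross(y,z),y,z])
def rows(p,R,tgts,f):
    """tgts: list of (pos,R,nrows)"""
    out=[]
    for q,S,n in tgts:
        q=np.array(q);p0=p.copy();w0=(Ro.from_matrix(R).inv()*Ro.from_matrix(S)).as_rotvec();R0=R.copy()
        for i in range(1,n+1):
            d=np.round(R.T@(p0+(q-p0)*i/n-p),3)
            Ri=R0@Ro.from_rotvec(w0*i/n).as_matrix()
            t=np.round(np.degrees((Ro.from_matrix(R).inv()*Ro.from_matrix(Ri)).as_rotvec()),1)
            p=p+R@d;R=R@Ro.from_rotvec(np.radians(t)).as_matrix()
            if abs(d).max()>.0417 or abs(t).max()>7.16: print("BIG",d,t)
            e=dict(fingers=f,x=d[0],y=d[1],z=d[2],ax=t[0],ay=t[1],az=t[2])
            out.append({k:float(v)for k,v in e.items() if v!=0 or k=="fingers"})
    for i in range(0,len(out),10): print(json.dumps(out[i:i+10]))
    print("end",p.round(3));return p,R
def now():
    from bench import r
    o=r.get_obs();return o["tcp_pos"],Ro.from_rotvec(o["orientation"]).as_matrix(),o
E
python3 - <<'E'
from plan import *
p,R,o=now()
S=Rm(85.2,-30);g=np.array([.521,-.360,.048])
rows(p,R,[(g-S[:,2]*.12,S,12)],1)
E
```

```text
[{"fingers": 1.0, "x": 0.024, "y": -0.006, "z": 0.008, "ax": 1.3, "ay": 2.3, "az": -4.9}, {"fingers": 1.0, "x": 0.024, "y": -0.004, "z": 0.009, "ax": 1.3, "ay": 2.2, "az": -4.9}, {"fingers": 1.0, "x": 0.025, "y": -0.002, "z": 0.011, "ax": 1.3, "ay": 2.3, "az": -4.9}, {"fingers": 1.0, "x": 0.023, "z": 0.011, "ax": 1.3, "ay": 2.2, "az": -4.9}, {"fingers": 1.0, "x": 0.023, "y": 0.003, "z": 0.012, "ax": 1.3, "ay": 2.3, "az": -4.9}, {"fingers": 1.0, "x": 0.023, "y": 0.005, "z": 0.013, "ax": 1.3, "ay": 2.3, "az": -4.9}, {"fingers": 1.0, "x": 0.021, "y": 0.008, "z": 0.013, "ax": 1.3, "ay": 2.2, "az": -4.9}, {"fingers": 1.0, "x": 0.02, "y": 0.009, "z": 0.015, "ax": 1.3, "ay": 2.3, "az": -4.9}, {"fingers": 1.0, "x": 0.019, "y": 0.011, "z": 0.014, "ax": 1.3, "ay": 2.3, "az": -4.9}, {"fingers": 1.0, "x": 0.017, "y": 0.013, "z": 0.015, "ax": 1.3, "ay": 2.2, "az": -4.9}]
[{"fingers": 1.0, "x": 0.015, "y": 0.015, "z": 0.016, "ax": 1.3, "ay": 2.3, "az": -4.9}, {"fingers": 1.0, "x": 0.013, "y": 0.017, "z": 0.016, "ax": 1.3, "ay": 2.2, "az": -4.8}]
end [ 0.517 -0.42   0.152]
```

Call:
arm_command(
  rows=[
    {"fingers": 1,"x": 0.024,"y": -0.006,"z": 0.008,"ax": 1.3,"ay": 2.3,"az": -4.9},
    {"fingers": 1,"x": 0.024,"y": -0.004,"z": 0.009,"ax": 1.3,"ay": 2.2,"az": -4.9},
    {"fingers": 1,"x": 0.025,"y": -0.002,"z": 0.011,"ax": 1.3,"ay": 2.3,"az": -4.9},
    {"fingers": 1,"x": 0.023,"z": 0.011,"ax": 1.3,"ay": 2.2,"az": -4.9},
    {"fingers": 1,"x": 0.023,"y": 0.003,"z": 0.012,"ax": 1.3,"ay": 2.3,"az": -4.9},
    {"fingers": 1,"x": 0.023,"y": 0.005,"z": 0.013,"ax": 1.3,"ay": 2.3,"az": -4.9},
    {"fingers": 1,"x": 0.021,"y": 0.008,"z": 0.013,"ax": 1.3,"ay": 2.2,"az": -4.9},
    {"fingers": 1,"x": 0.02,"y": 0.009,"z": 0.015,"ax": 1.3,"ay": 2.3,"az": -4.9},
    {"fingers": 1,"x": 0.019,"y": 0.011,"z": 0.014,"ax": 1.3,"ay": 2.3,"az": -4.9},
    {"fingers": 1,"x": 0.017,"y": 0.013,"z": 0.015,"ax": 1.3,"ay": 2.2,"az": -4.9},
  ],
)

```text
validation failed for argument at $.ro...
```

```bash
python3 - <<'E'
from plan import *
p,R,o=now();np.savez("s1.npz",p=p,R=R,j=o["joints"])
E
```

Call:
arm_command(
  rows=[
    {"fingers": 1,"x": 0.015,"y": 0.015,"z": 0.016,"ax": 1.3,"ay": 2.3,"az": -4.9},
    {"fingers": 1,"x": 0.013,"y": 0.017,"z": 0.016,"ax": 1.3,"ay": 2.2,"az": -4.8},
    {"fingers": 1},
    {"fingers": 1},
  ],
)

```text
validation failed for argument at $.ro...
```

```bash
python3 - <<'E'
from plan import *
from h import *
from bench import r
p,R,o=now();np.savez("s2.npz",p=p,R=R,j=o["joints"])
print(p.round(4),o["joints"].round(3),np.degrees((Ro.from_matrix(R).inv()*Ro.from_matrix(Rm(85.2,-30))).as_rotvec()).round(2))
f=r.grab_frame("wrist");np.savez("w1.npz",**f);cv2.imwrite("pics/w1.png",f["frame"][...,::-1])
# kinematic fit
from scipy.optimize import least_squares
D=[(np.array([1.026,.4775,.022,1.5555,-.011,1.109,-.083]),np.array([.2855,-.6115,.2495]),Ro.from_rotvec([-3.065,-.68,.001]).as_matrix())]
for k in("s1","s2"):
    z=np.load(k+".npz");D.append((z["j"],z["p"],z["R"]))
Rz=lambda a:Ro.from_euler("z",a).as_matrix();Ry=lambda a:Ro.from_euler("y",a).as_matrix();Z=np.array([0,0,1.])
def fk(q,s,v):
    Rr=Rz(s[0]*q[0]+v[4]);t=v[0]*Z;Rr=Rr@Ry(q[1])@Rz(s[1]*q[2]);t=t+Rr@(v[1]*Z)
    Rr=Rr@Ry(q[3])@Rz(s[2]*q[4]);t=t+Rr@(v[2]*Z);Rr=Rr@Ry(q[5])@Rz(s[3]*q[6]+v[5]);t=t+Rr@(v[3]*Z);return t,Rr
import itertools
res=[]
for s in itertools.product((1,-1),repeat=4):
  for a0 in(0,2,4):
   for b0 in (0,2,4):
    fn=lambda v:np.concatenate([np.r_[(t-p)*5,(Rr-R).ravel()] for q,p,R in D for t,Rr in[fk(q,s,v)]])
    l=least_squares(fn,[.34,.5,.5,.25,a0,b0]);res.append((l.cost,s,l.x.round(4)))
res.sort(key=lambda x:x[0])
for x in res[:4]:print(x)
E
```

```text
[ 0.2853 -0.6112  0.2494] [ 1.026  0.478  0.022  1.556 -0.011  1.109 -0.083] [ 15.65  27.12 -58.76]
(np.float64(3.822516925808797e-06), (-1, 1, 1, -1), array([-0.5835,  1.4937, -0.0128,  0.4992, -0.1077,  1.5129]))
(np.float64(3.822516925810646e-06), (-1, 1, 1, -1), array([-0.5836,  1.4937, -0.0128,  0.4992, -0.1077,  1.5129]))
(np.float64(3.822516925812035e-06), (-1, 1, 1, -1), array([-0.5835,  1.4937, -0.0128,  0.4992, -0.1077,  1.5129]))
(np.float64(3.8225169258149775e-06), (-1, 1, 1, -1), array([-0.5836,  1.4937, -0.0128,  0.4992, -0.1077,  1.5129]))
```

View pics/w1.png

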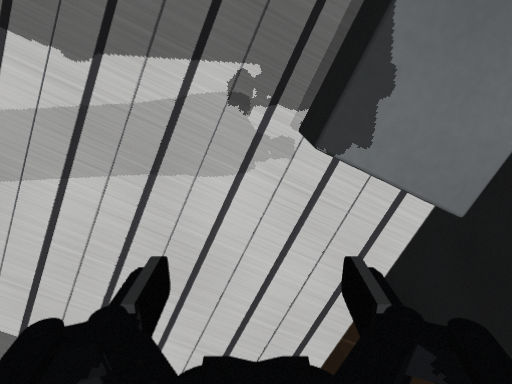

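The arm did not move, so this picture only shows bare table from the start pose. The rows were probably refused because some keys were missing, so I'll send all of them.

Call:
arm_command(
  rows=[
    {"fingers": 1,"x": 0.024,"y": -0.006,"z": 0.008,"ax": 1.3,"ay": 2.3,"az": -4.9},
  ],
)

```text
clock: 0.23
tcp_pos: [0.3016, -0.5985, 0.2435]
orientation: [-3.01, -0.797, -0.049]
contact_force: [-1.0, -0.5, 0.5]
grip_width: 0.0855
gripper_force: 0.0
```

Call:
arm_command(
  rows=[
    {"fingers": 1,"x": 0.024,"y": -0.004,"z": 0.009,"ax": 1.3,"ay": 2.2,"az": -4.9},
    {"fingers": 1,"x": 0.025,"y": -0.002,"z": 0.011,"ax": 1.3,"ay": 2.3,"az": -4.9},
    {"fingers": 1,"x": 0.023,"y": 0,"z": 0.011,"ax": 1.3,"ay": 2.2,"az": -4.9},
    {"fingers": 1,"x": 0.023,"y": 0.003,"z": 0.012,"ax": 1.3,"ay": 2.3,"az": -4.9},
    {"fingers": 1,"x": 0.023,"y": 0.005,"z": 0.013,"ax": 1.3,"ay": 2.3,"az": -4.9},
    {"fingers": 1,"x": 0.021,"y": 0.008,"z": 0.013,"ax": 1.3,"ay": 2.2,"az": -4.9},
    {"fingers": 1,"x": 0.02,"y": 0.009,"z": 0.015,"ax": 1.3,"ay": 2.3,"az": -4.9},
    {"fingers": 1,"x": 0.019,"y": 0.011,"z": 0.014,"ax": 1.3,"ay": 2.3,"az": -4.9},
    {"fingers": 1,"x": 0.017,"y": 0.013,"z": 0.015,"ax": 1.3,"ay": 2.2,"az": -4.9},
  ],
)

```text
clock: 0.98
tcp_pos: [0.4779, -0.4515, 0.1691]
orientation: [-2.225, -1.709, -0.466]
contact_force: [-0.4, -0.9, -0.0]
grip_width: 0.0853
gripper_force: 0.0
```

```bash
python3 - <<'E'
from plan import *
p,R,o=now();np.savez("s1.npz",p=p,R=R,j=o["joints"])
E
```

Call:
arm_command(
  rows=[
    {"fingers": 1,"x": 0.015,"y": 0.015,"z": 0.016,"ax": 1.3,"ay": 2.3,"az": -4.9},
    {"fingers": 1,"x": 0.013,"y": 0.017,"z": 0.016,"ax": 1.3,"ay": 2.2,"az": -4.8},
    {"fingers": 1,"x": 0,"y": 0,"z": 0,"ax": 0,"ay": 0,"az": 0},
    {"fingers": 1,"x": 0,"y": 0,"z": 0,"ax": 0,"ay": 0,"az": 0},
  ],
)

```text
clock: 1.32
tcp_pos: [0.5176, -0.4183, 0.151]
orientation: [-2.013, -1.853, -0.54]
contact_force: [-0.5, 0.5, -0.3]
grip_width: 0.0854
gripper_force: 0.0
```

```bash
cat > fit.py <<'E'
from plan import *
from h import *
from bench import r
p,R,o=now();np.savez("s2.npz",p=p,R=R,j=o["joints"])
print(p.round(4),o["joints"].round(3),np.degrees((Ro.from_matrix(R).inv()*Ro.from_matrix(Rm(85.2,-30))).as_rotvec()).round(2))
f=r.grab_frame("wrist");np.savez("w1.npz",**f);cv2.imwrite("pics/w2.png",f["frame"][...,::-1])
from scipy.optimize import least_squares
D=[(np.array([1.026,.4775,.022,1.5555,-.011,1.109,-.083]),np.array([.2855,-.6115,.2495]),Ro.from_rotvec([-3.065,-.68,.001]).as_matrix())]
for k in("s1","s2"):
    z=np.load(k+".npz");D.append((z["j"],z["p"],z["R"]))
Rz=lambda a:Ro.from_euler("z",a).as_matrix();Ry=lambda a:Ro.from_euler("y",a).as_matrix();Z=np.array([0,0,1.])
def fk(q,s,v):
    Rr=Rz(s[0]*q[0]+v[4]);t=v[0]*Z;Rr=Rr@Ry(q[1])@Rz(s[1]*q[2]);t=t+Rr@(v[1]*Z)
    Rr=Rr@Ry(q[3])@Rz(s[2]*q[4]);t=t+Rr@(v[2]*Z);Rr=Rr@Ry(q[5])@Rz(s[3]*q[6]+v[5]);t=t+Rr@(v[3]*Z);return t,Rr
import itertools
res=[]
for s in itertools.product((1,-1),repeat=4):
  for a0 in(0,2,4):
   for b0 in (0,2,4):
    fn=lambda v:np.concatenate([np.r_[(t-p)*5,(Rr-R).ravel()] for q,p,R in D for t,Rr in[fk(q,s,v)]])
    l=least_squares(fn,[.34,.5,.5,.25,a0,b0]);res.append((l.cost,s,l.x.round(4)))
res.sort(key=lambda x:x[0])
for x in res[:4]:print(x)
E
python3 fit.py
```

```text
[ 0.5176 -0.4183  0.151 ] [ 0.997  0.782 -0.383  1.396 -0.167  1.311  0.663] [-0.04 -0.03  0.05]
(np.float64(0.005825254507840574), (-1, -1, -1, -1), array([ 0.3273,  0.4306,  0.525 ,  0.2342, -0.0867,  1.491 ]))
(np.float64(0.005825254507840876), (-1, -1, -1, -1), array([ 0.3273,  0.4306,  0.525 ,  0.2342, -0.0867,  1.491 ]))
(np.float64(0.00582525450784188), (-1, -1, -1, -1), array([ 0.3273,  0.4306,  0.525 ,  0.2342, -0.0867,  1.491 ]))
(np.float64(0.005825254507848029), (-1, -1, -1, -1), array([ 0.3273,  0.4306,  0.525 ,  0.2342, -0.0867,  1.491 ]))
```

View pics/w2.png

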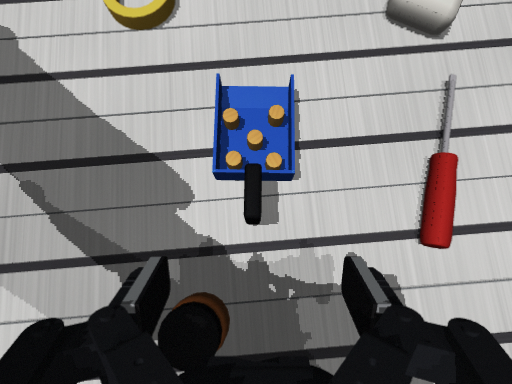

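The wrist picture shows the tray straight ahead with all five spacers standing. The fin runs from (253,165) to (253,222), centred between the jaws, which are symmetric about column 256. I'll refine the grip point from the depth.

```bash
python3 - <<'E'
from plan import *
from h import *
f=dict(np.load("w1.npz"));P,H=cloud(f)
B=((.45,.6),(-.39,-.2),(.004,.07))
for n,h,s,v,zr in[("fin",(0,180),(0,255),(0,45),(.035,.07)),("fintop",(0,180),(0,255),(0,45),(.056,.07)),("tray",(105,125),(150,255),(40,255),(.002,.04)),("traytop",(105,125),(150,255),(40,255),(.025,.04)),("brass",(10,30),(100,255),(80,255),(.015,.04))]:
    Q=sel(P,H,h,s,v,(B[0],B[1],zr));st(n,Q);rect(n,Q)
g=np.array([.521,-.360,.048]);S=Rm(85.2,-30);p,R,o=now()
rows(p,R,[(g,S,5)],1)
E
```

```text
fin 955 med [ 0.521 -0.357  0.061] lo [ 0.514 -0.378  0.049] hi [ 0.528 -0.335  0.062]
fin rect [ 521.2 -355.6] [44.9 13.8] 85.0
fintop 911 med [ 0.521 -0.356  0.061] lo [ 0.514 -0.376  0.059] hi [ 0.528 -0.335  0.062]
fintop rect [ 521.2 -355.4] [44.5 13.8] 85.0
tray 4869 med [ 0.529 -0.279  0.005] lo [ 0.49  -0.334  0.002] hi [ 0.566 -0.235  0.03 ]
tray rect [ 528.3 -282.7] [100.4  75.8] 84.4
traytop 955 med [ 0.513 -0.305  0.029] lo [ 0.488 -0.334  0.026] hi [ 0.568 -0.238  0.03 ]
traytop rect [ 528.3 -282.8] [100.2  75.8] 84.4
brass 921 med [ 0.528 -0.296  0.022] lo [ 0.5   -0.324  0.021] hi [ 0.555 -0.265  0.023]
brass rect [ 528.4 -294.7] [59.4 63.8] 0.1
[{"fingers": 1.0, "z": 0.024}, {"fingers": 1.0, "z": 0.024}, {"fingers": 1.0, "z": 0.024, "ay": 0.1}, {"fingers": 1.0, "y": -0.001, "z": 0.024, "az": -0.1}, {"fingers": 1.0, "z": 0.024}]
end [ 0.521 -0.36   0.048]
```

Call:
arm_command(
  rows=[
    {"fingers": 1,"x": 0,"y": 0,"z": 0.024,"ax": 0,"ay": 0,"az": 0},
    {"fingers": 1,"x": 0,"y": 0,"z": 0.024,"ax": 0,"ay": 0,"az": 0},
    {"fingers": 1,"x": 0,"y": 0,"z": 0.024,"ax": 0,"ay": 0,"az": 0},
    {"fingers": 1,"x": 0,"y": 0,"z": 0.024,"ax": 0,"ay": 0,"az": 0},
    {"fingers": 1,"x": 0,"y": 0,"z": 0.022,"ax": 0,"ay": 0,"az": 0},
    {"fingers": 1,"x": 0,"y": 0,"z": 0,"ax": 0,"ay": 0,"az": 0},
  ],
  grip_force=70,
)

```text
clock: 1.87
tcp_pos: [0.5193, -0.3591, 0.0473]
orientation: [-2.014, -1.849, -0.536]
contact_force: [-0.1, 1.0, 0.2]
grip_width: 0.0858
gripper_force: 0.0
```

Call:
arm_command(
  rows=[
    {"fingers": -1,"x": 0,"y": 0,"z": 0,"ax": 0,"ay": 0,"az": 0},
    {"fingers": -1,"x": 0,"y": 0,"z": 0,"ax": 0,"ay": 0,"az": 0},
    {"fingers": -1,"x": 0,"y": 0,"z": 0,"ax": 0,"ay": 0,"az": 0},
    {"fingers": -1,"x": 0,"y": 0,"z": 0,"ax": 0,"ay": 0,"az": 0},
    {"fingers": -1,"x": 0,"y": 0,"z": 0,"ax": 0,"ay": 0,"az": 0},
    {"fingers": -1,"x": 0,"y": 0,"z": 0,"ax": 0,"ay": 0,"az": 0},
    {"fingers": -1,"x": 0,"y": 0,"z": 0,"ax": 0,"ay": 0,"az": 0},
    {"fingers": -1,"x": 0,"y": 0,"z": 0,"ax": 0,"ay": 0,"az": 0},
  ],
)

```text
clock: 2.53
tcp_pos: [0.522, -0.3622, 0.051]
orientation: [-2.018, -1.854, -0.539]
contact_force: [-1.7, -1.6, 6.4]
grip_width: 0.0132
gripper_force: 68.2
```

```bash
python3 - <<'E'
from plan import *
p,R,o=now();np.savez("s3.npz",p=p,R=R,j=o["joints"]);print(p.round(4),o["joints"].round(3),o["grip_width"],o["gripper_force"],o["contact_force"])
# refit with lateral offsets
from scipy.optimize import least_squares
D=[(np.array([1.026,.4775,.022,1.5555,-.011,1.109,-.083]),np.array([.2855,-.6115,.2495]),Ro.from_rotvec([-3.065,-.68,.001]).as_matrix())]
for k in("s1","s2","s3"):
    z=np.load(k+".npz");D.append((z["j"],z["p"],z["R"]))
Rz=lambda a:Ro.from_euler("z",a).as_matrix();Ry=lambda a:Ro.from_euler("y",a).as_matrix()
import itertools
def ori(q,s,v):return Rz(s[0]*q[0]+v[0])@Ry(s[1]*q[1])@Rz(s[2]*q[2])@Ry(s[3]*q[3])@Rz(s[4]*q[4])@Ry(s[5]*q[5])@Rz(s[6]*q[6]+v[1])
res=[]
for s in itertools.product((1,-1),repeat=7):
  if s[1]<0: continue
  for a0 in(0,2,4):
   for b0 in(0,2,4):
    l=least_squares(lambda v:np.concatenate([(ori(q,s,v)-R).ravel() for q,p,R in D]),[a0,b0]);res.append((l.cost,s,l.x.round(4)))
res.sort(key=lambda x:x[0])
for x in res[::1][:6]:print(x)
E
```

```text
[ 0.522  -0.3622  0.051 ] [ 0.959  0.848 -0.392  1.541 -0.163  1.087  0.662] 0.01322548245662253 68.20444107055664 [-1.65220958 -1.59101827  6.38283409]
(np.float64(3.970569968736602e-06), (-1, 1, -1, 1, -1, 1, -1), array([-1.0000e-04,  1.5709e+00]))
(np.float64(3.97056996873662e-06), (-1, 1, -1, 1, -1, 1, -1), array([6.2831, 1.5709]))
(np.float64(3.97056996873672e-06), (-1, 1, -1, 1, -1, 1, -1), array([-1.0000e-04,  1.5709e+00]))
(np.float64(3.970569968736765e-06), (-1, 1, -1, 1, -1, 1, -1), array([-1.0000e-04,  1.5709e+00]))
(np.float64(3.970569968736819e-06), (-1, 1, -1, 1, -1, 1, -1), array([-1.0000e-04,  1.5709e+00]))
(np.float64(3.970569968736989e-06), (-1, 1, -1, 1, -1, 1, -1), array([-1.0000e-04,  1.5709e+00]))
```

Grasp is good (width 13 mm, 68 N). Next I'll fit the link lengths and check the whole pour path for reach and joint limits before lifting.

```bash
cat > kin.py <<'E'
from plan import *
from scipy.optimize import least_squares
import os
lo=np.array([-2.96,-.34,-1.41,.24,-1.37,.17,-2.96]);hi=np.array([2.96,2.1,1.46,2.44,4.51,1.92,2.96])
Rz=lambda a:Ro.from_euler("z",a).as_matrix();Ry=lambda a:Ro.from_euler("y",a).as_matrix()
def fr(q):
    A=Rz(-q[0])@Ry(q[1])@Rz(-q[2]);B=A@Ry(q[3])@Rz(-q[4]);C=B@Ry(q[5])@Rz(-q[6]+np.pi/2);return A,B,C,Rz(-q[0]),B@Ry(q[5]),A@Ry(q[3])
def basis(q):
    A,B,C,Q,W,E=fr(q);z=np.array([0,0,1.])
    return np.column_stack([z,A[:,2],B[:,2],C[:,2],Q[:,1],A[:,0],A[:,1],E[:,0],E[:,1],W[:,0],W[:,1]])
D=[(np.array([1.026,.4775,.022,1.5555,-.011,1.109,-.083]),np.array([.2855,-.6115,.2495]))]
for i in range(1,12):
    if os.path.exists(f"s{i}.npz"): z=np.load(f"s{i}.npz");D.append((z["j"],z["p"]))
M=np.vstack([basis(q) for q,_ in D]);b=np.concatenate([p for _,p in D])
w0=np.array([.33,.43,.52,.23]+[0]*7);lam=.003
V=w0+np.linalg.solve(M.T@M+lam**2*np.eye(11),M.T@(b-M@w0))
def ik(p,R,seed):
    f=lambda q:np.r_[(basis(q)@V-p)*10,(fr(q)[2]-R).ravel()*3,(q-seed)*.01]
    l=least_squares(f,np.clip(seed,lo+.01,hi-.01),bounds=(lo,hi));q=l.x
    return q,np.linalg.norm(basis(q)@V-p),np.linalg.norm(fr(q)[2]-R)
# tray / feeder geometry
F0=np.array([.578,.154,0]);FY=93.6
fx=np.array([np.cos(np.radians(FY)),np.sin(np.radians(FY)),0]);fy=np.array([-fx[1],fx[0],0])
def trayR(a,th):
    S=Rm(a,th);return np.column_stack([S[:,0],-S[:,1],-S[:,2]])
g=np.load("s3.npz");Tr=trayR(84.7,0)
off=g["R"].T@(np.array([.5212,-.3563,.045])-g["p"])  # tray grip in tool
rel=g["R"].T@Tr
def tool_for_lip(lip,a,th):
    A=trayR(a,th);grip=np.array(lip)-A@np.array([.124,0,-.037]);R=A@rel.T
    return grip-R@off,R
def lipf(x,y,z): return F0+x*fx+y*fy+np.array([0,0,z])
E
python3 - <<'E'
from kin import *
print("V",V.round(3),"resid",np.abs(M@V-b).max().round(4),"off",off.round(4))
q=D[-1][0]
lipc=np.array([.5212,-.3563,.045])+trayR(84.7,0)@[.124,0,-.037]
for l,a,t in [(lipc,84.7,0),(lipc+[0,0,.18],84.7,0),(lipf(-.2,0,.2),89,0),(lipf(-.022,0,.2),93.6,0),(lipf(-.022,0,.17),93.6,15),(lipf(-.022,0,.15),93.6,30),(lipf(-.022,0,.14),93.6,45),(lipf(-.022,0,.13),93.6,60),(lipf(-.022,0,.12),93.6,80)]:
    p,R=tool_for_lip(l,a,t);q,e,er=ik(p,R,q);print(np.round(p,3),t,q.round(2),round(e,4),round(er,4))
E
```

```text
V [ 0.288  0.54   0.473  0.308 -0.03  -0.001 -0.018 -0.    -0.018 -0.002
  0.003] resid 0.0 off [ 0.0021 -0.0013  0.0081]
[ 0.522 -0.362  0.051] 0 [ 0.96  0.85 -0.39  1.54 -0.16  1.09  0.66] 0.0 0.0
[ 0.522 -0.362  0.231] 0 [ 0.97  0.64 -0.41  1.46 -0.21  1.36  0.59] 0.0 0.0
[ 0.59  -0.175  0.243] 0 [ 0.76  0.57 -0.5   1.58 -0.25  1.22  0.4 ] 0.0 0.0
[0.589 0.003 0.243] 0 [ 0.58  0.5  -0.59  1.72 -0.28  1.08  0.26] 0.0 0.0
[0.588 0.018 0.245] 15 [ 0.4   0.41 -0.52  1.74 -0.07  1.04  0.02] 0.0 0.0
[0.586 0.041 0.252] 30 [ 0.19  0.37 -0.47  1.74  0.19  1.08 -0.27] 0.0 0.0
[0.585 0.071 0.262] 45 [-0.03  0.39 -0.43  1.71  0.43  1.21 -0.55] 0.0 0.0
[0.582 0.104 0.264] 60 [-0.24  0.46 -0.39  1.67  0.62  1.4  -0.76] 0.0 0.0
[0.579 0.152 0.255] 80 [-0.48  0.62 -0.31  1.59  0.78  1.66 -0.95] 0.0 0.0
```

```bash
sed -i 's/out.append({k:float(v)for k,v in e.items() if v!=0 or k=="fingers"})/out.append({k:(int(v) if v==int(v) else float(v)) for k,v in e.items()})/' plan.py
python3 - <<'E'
from kin import *
p,R,o=now()
lipc=np.array([.5212,-.3563,.045])+trayR(84.7,0)@[.124,0,-.037]
def T(l,a,t,n): return (*tool_for_lip(l,a,t),n)
rows(p,R,[T(lipc+[0,0,.01],84.7,0,1),T(lipc+[0,0,.175],84.7,-8,9),
 T(lipf(-.34,0,.2),85.5,-8,2),T(lipf(-.06,0,.2),93,-8,14),T(lipf(-.022,0,.2),93.6,-4,4)],-1)
E
```

```text
[{"fingers": -1, "x": 0.005, "y": 0, "z": -0.009, "ax": 0, "ay": 0, "az": 0}, {"fingers": -1, "x": 0.008, "y": 0, "z": -0.014, "ax": 0, "ay": 0.9, "az": 0}, {"fingers": -1, "x": 0.008, "y": 0, "z": -0.015, "ax": 0, "ay": 0.9, "az": 0}, {"fingers": -1, "x": 0.008, "y": 0, "z": -0.014, "ax": 0, "ay": 0.9, "az": 0}, {"fingers": -1, "x": 0.008, "y": 0, "z": -0.014, "ax": 0, "ay": 0.9, "az": 0}, {"fingers": -1, "x": 0.008, "y": 0, "z": -0.013, "ax": 0, "ay": 0.8, "az": 0}, {"fingers": -1, "x": 0.009, "y": 0, "z": -0.014, "ax": 0, "ay": 0.9, "az": 0}, {"fingers": -1, "x": 0.009, "y": 0, "z": -0.014, "ax": 0, "ay": 0.9, "az": 0}, {"fingers": -1, "x": 0.009, "y": 0, "z": -0.013, "ax": 0, "ay": 0.9, "az": 0}, {"fingers": -1, "x": 0.01, "y": 0, "z": -0.014, "ax": -0.1, "ay": 0.9, "az": 0}]
[{"fingers": -1, "x": 0.026, "y": 0.032, "z": 0.01, "ax": 0.3, "ay": 0, "az": -0.3}, {"fingers": -1, "x": 0.026, "y": 0.033, "z": 0.01, "ax": 0.2, "ay": 0, "az": -0.4}, {"fingers": -1, "x": 0.016, "y": -0.001, "z": 0.012, "ax": 0.3, "ay": 0, "az": -0.4}, {"fingers": -1, "x": 0.015, "y": -0.002, "z": 0.012, "
[... 688 characters left out ...]
 -0.4}, {"fingers": -1, "x": 0.016, "y": 0, "z": 0.012, "ax": 0.3, "ay": 0, "az": -0.4}, {"fingers": -1, "x": 0.016, "y": 0.001, "z": 0.012, "ax": 0.4, "ay": 0, "az": -0.4}, {"fingers": -1, "x": 0.015, "y": 0.001, "z": 0.013, "ax": 0.3, "ay": 0, "az": -0.5}, {"fingers": -1, "x": 0.016, "y": 0.001, "z": 0.012, "ax": 0.3, "ay": 0, "az": -0.4}, {"fingers": -1, "x": 0.009, "y": 0, "z": 0.004, "ax": 0.1, "ay": -1, "az": -0.1}, {"fingers": -1, "x": 0.01, "y": 0.001, "z": 0.004, "ax": 0.1, "ay": -1, "az": -0.1}, {"fingers": -1, "x": 0.009, "y": 0, "z": 0.004, "ax": 0.1, "ay": -1, "az": -0.1}, {"fingers": -1, "x": 0.01, "y": 0, "z": 0.004, "ax": 0.1, "ay": -1, "az": -0.2}]
end [ 0.589 -0.     0.234]
```

Call:
arm_command(
  rows=[
    {"fingers": -1,"x": 0.005,"y": 0,"z": -0.009,"ax": 0,"ay": 0,"az": 0},
    {"fingers": -1,"x": 0.008,"y": 0,"z": -0.014,"ax": 0,"ay": 0.9,"az": 0},
    {"fingers": -1,"x": 0.008,"y": 0,"z": -0.015,"ax": 0,"ay": 0.9,"az": 0},
    {"fingers": -1,"x": 0.008,"y": 0,"z": -0.014,"ax": 0,"ay": 0.9,"az": 0},
    {"fingers": -1,"x": 0.008,"y": 0,"z": -0.014,"ax": 0,"ay": 0.9,"az": 0},
    {"fingers": -1,"x": 0.008,"y": 0,"z": -0.013,"ax": 0,"ay": 0.8,"az": 0},
    {"fingers": -1,"x": 0.009,"y": 0,"z": -0.014,"ax": 0,"ay": 0.9,"az": 0},
    {"fingers": -1,"x": 0.009,"y": 0,"z": -0.014,"ax": 0,"ay": 0.9,"az": 0},
    {"fingers": -1,"x": 0.009,"y": 0,"z": -0.013,"ax": 0,"ay": 0.9,"az": 0},
    {"fingers": -1,"x": 0.01,"y": 0,"z": -0.014,"ax": 0,"ay": 0.9,"az": 0},
  ],
)

```text
clock: 3.37
tcp_pos: [0.521, -0.3663, 0.2079]
orientation: [-1.927, -1.77, -0.662]
contact_force: [0.4, 0.0, -2.0]
grip_width: 0.0132
gripper_force: 68.4
```

Call:
arm_command(
  rows=[
    {"fingers": -1,"x": 0.008,"y": 0.005,"z": 0.006,"ax": 0.2,"ay": 0,"az": -0.2},
    {"fingers": -1,"x": 0.016,"y": 0.01,"z": 0.012,"ax": 0.3,"ay": 0,"az": -0.4},
    {"fingers": -1,"x": 0.016,"y": 0.01,"z": 0.012,"ax": 0.3,"ay": 0,"az": -0.4},
    {"fingers": -1,"x": 0.016,"y": 0.01,"z": 0.012,"ax": 0.3,"ay": 0,"az": -0.4},
    {"fingers": -1,"x": 0.016,"y": 0.01,"z": 0.012,"ax": 0.3,"ay": 0,"az": -0.4},
    {"fingers": -1,"x": 0.016,"y": 0.01,"z": 0.012,"ax": 0.4,"ay": 0,"az": -0.4},
    {"fingers": -1,"x": 0.016,"y": 0.01,"z": 0.012,"ax": 0.3,"ay": 0,"az": -0.4},
  ],
)

```text
clock: 3.95
tcp_pos: [0.5952, -0.2358, 0.2091]
orientation: [-1.862, -1.821, -0.64]
contact_force: [0.5, 0.2, -2.2]
grip_width: 0.013
gripper_force: 68.4
```

```bash
python3 - <<'E'
from kin import *
from bench import r
import cv2
p,R,o=now();np.savez("s4.npz",p=p,R=R,j=o["joints"]);print(p.round(3),o["joints"].round(2),o["grip_width"],o["contact_force"].round(1))
f=r.grab_frame("wrist");np.savez("w4.npz",**f)
s=r.grab_frame("side");im=np.vstack([f["frame"],s["frame"]])[...,::-1]
cv2.imwrite("pics/a4.png",cv2.resize(im,(400,600)))
def T(l,a,t,n): return (*tool_for_lip(l,a,t),n)
rows(p,R,[T(lipf(-.06,0,.2),93,-8,12),T(lipf(-.022,0,.2),93.6,-4,4)],-1)
E
```

```text
[ 0.595 -0.236  0.209] [ 0.85  0.71 -0.5   1.47 -0.3   1.31  0.51] 0.012975076719672437 [ 0.5  0.2 -2.2]
[{"fingers": -1, "x": 0.014, "y": -0.001, "z": 0.009, "ax": 0.2, "ay": 0, "az": -0.3}, {"fingers": -1, "x": 0.013, "y": 0, "z": 0.009, "ax": 0.3, "ay": 0, "az": -0.3}, {"fingers": -1, "x": 0.014, "y": -0.001, "z": 0.009, "ax": 0.2, "ay": 0, "az": -0.3}, {"fingers": -1, "x": 0.014, "y": 0, "z": 0.009, "ax": 0.2, "ay": 0, "az": -0.4}, {"fingers": -1, "x": 0.013, "y": -0.001, "z": 0.009, "ax": 0.2, "ay": 0, "az": -0.3}, {"fingers": -1, "x": 0.014, "y": 0, "z": 0.009, "ax": 0.3, "ay": -0.1, "az": -0.3}, {"fingers": -1, "x": 0.013, "y": 0, "z": 0.009, "ax": 0.2, "ay": 0, "az": -0.3}, {"fingers": -1, "x": 0.014, "y": 0, "z": 0.009, "ax": 0.2, "ay": 0, "az": -0.3}, {"fingers": -1, "x": 0.014, "y": 0, "z": 0.009, "ax": 0.2, "ay": 0, "az": -0.3}, {"fingers": -1, "x": 0.013, "y": 0, "z": 0.009, "ax": 0.3, "ay": 0, "az": -0.4}]
[{"fingers": -1, "x": 0.014, "y": 0.001, "z": 0.009, "ax": 0.2, "ay": 0, "az": -0.3}, {"fingers": -1, "x": 0.014, "y": 0, "z": 0.009, "ax": 0.2, "ay": 0, "az": -0.3}, {"fingers": -1, "x": 0.009, "y": 0, "z": 0.004, "ax": 0.1, "ay": -1, "az": -0.1}, {"fingers": -1, "x": 0.01, "y": 0.001, "z": 0.004, "ax": 0.1, "ay": -1, "az": -0.1}, {"fingers": -1, "x": 0.009, "y": 0, "z": 0.004, "ax": 0.1, "ay": -1, "az": -0.2}, {"fingers": -1, "x": 0.01, "y": 0, "z": 0.004, "ax": 0.1, "ay": -1, "az": -0.1}]
end [0.589 0.    0.234]
```

View pics/a4.png

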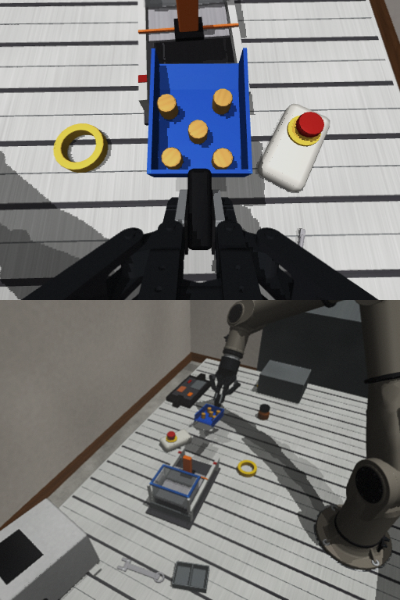

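All five spacers still stand in the tray, and its lip faces the post at wrist-picture (190,20). I'll continue over the hopper.

Call:
arm_command(
  rows=[
    {"fingers": -1,"x": 0.016,"y": 0,"z": 0.006,"ax": 0.2,"ay": 0,"az": -0.3},
    {"fingers": -1,"x": 0.015,"y": 0,"z": 0.006,"ax": 0.3,"ay": 0,"az": -0.3},
    {"fingers": -1,"x": 0.015,"y": -0.001,"z": 0.007,"ax": 0.2,"ay": 0,"az": -0.3},
    {"fingers": -1,"x": 0.014,"y": 0,"z": 0.009,"ax": 0.2,"ay": 0,"az": -0.4},
    {"fingers": -1,"x": 0.013,"y": -0.001,"z": 0.009,"ax": 0.2,"ay": 0,"az": -0.3},
    {"fingers": -1,"x": 0.014,"y": 0,"z": 0.009,"ax": 0.3,"ay": 0,"az": -0.3},
    {"fingers": -1,"x": 0.013,"y": 0,"z": 0.009,"ax": 0.2,"ay": 0,"az": -0.3},
    {"fingers": -1,"x": 0.014,"y": 0,"z": 0.009,"ax": 0.2,"ay": 0,"az": -0.3},
    {"fingers": -1,"x": 0.014,"y": 0,"z": 0.009,"ax": 0.2,"ay": 0,"az": -0.3},
    {"fingers": -1,"x": 0.013,"y": 0,"z": 0.009,"ax": 0.3,"ay": 0,"az": -0.4},
  ],
)

```text
clock: 4.88
tcp_pos: [0.5912, -0.0771, 0.2317]
orientation: [-1.796, -1.877, -0.619]
contact_force: [-0.3, -0.0, -3.6]
grip_width: 0.013
gripper_force: 68.5
```

Call:
arm_command(
  rows=[
    {"fingers": -1,"x": 0.014,"y": 0,"z": 0.011,"ax": 0.2,"ay": 0,"az": -0.3},
    {"fingers": -1,"x": 0.012,"y": 0,"z": 0.012,"ax": 0.2,"ay": 0,"az": -0.3},
    {"fingers": -1,"x": 0.009,"y": 0,"z": 0.007,"ax": 0.1,"ay": -1,"az": -0.1},
    {"fingers": -1,"x": 0.008,"y": 0,"z": 0.006,"ax": 0.1,"ay": -1,"az": -0.1},
    {"fingers": -1,"x": 0.008,"y": 0,"z": 0.005,"ax": 0.1,"ay": -1,"az": -0.2},
    {"fingers": -1,"x": 0.008,"y": 0,"z": 0.004,"ax": 0.1,"ay": -1,"az": -0.1},
    {"fingers": -1,"x": 0,"y": 0,"z": 0,"ax": 0,"ay": 0,"az": 0},
  ],
)

```text
clock: 5.47
tcp_pos: [0.5874, -0.0012, 0.2326]
orientation: [-1.811, -1.946, -0.556]
contact_force: [0.6, 1.2, -1.2]
grip_width: 0.0131
gripper_force: 68.6
```

```bash
python3 - <<'E'
from kin import *
from h import *
from bench import r
p,R,o=now();np.savez("s5.npz",p=p,R=R,j=o["joints"]);print(p.round(3),o["joints"].round(2),o["grip_width"],o["contact_force"].round(1))
# measure tray lip & hopper rim in feeder frame
f=r.grab_frame("wrist");np.savez("w5.npz",**f);P,H=cloud(f);cv2.imwrite("pics/w5.png",f["frame"][...,::-1])
B=sel(P,H,(100,130),(90,255),(40,255),((.4,.75),(-.1,.3),(.1,.3)))
lp=p+R@off+R@rel@np.array([.124,0,-.037]);d=lp-F0
print("model lip feeder",(d@fx).round(4),(d@fy).round(4),lp[2].round(4))
rim=B[(B[:,2]>.125)&(B[:,2]<.142)];tr=B[B[:,2]>.165]
for n,Q in(("rim",rim),("tray",tr)):
    e=np.c_[(Q-F0)@fx,(Q-F0)@fy,Q[:,2]];print(n,len(e),np.percentile(e,1,axis=0).round(4),np.percentile(e,99,axis=0).round(4))
def T(x,z,t,n): return (*tool_for_lip(lipf(x,0,z),93.6,t),n)
rows(p,R,[T(-.022,.16,15,4),T(-.022,.148,32,4),T(-.022,.138,50,4),T(-.024,.125,78,6)],-1)
E
```

```text
[ 0.587 -0.001  0.233] [ 0.62  0.53 -0.6   1.72 -0.33  1.08  0.32] 0.013146757997653757 [ 0.6  1.2 -1.2]
model lip feeder -0.0231 0.0016 0.1988
rim 3163 [-0.0474 -0.0713  0.1292] [0.0485 0.0698 0.1356]
tray 15542 [-0.1234 -0.0372  0.186 ] [-0.0241  0.0377  0.2191]
[{"fingers": -1, "x": 0.004, "y": 0, "z": 0.002, "ax": 0.1, "ay": -4.7, "az": 0}, {"fingers": -1, "x": 0.005, "y": 0.001, "z": 0.002, "ax": 0, "ay": -4.8, "az": 0.1}, {"fingers": -1, "x": 0.005, "y": 0, "z": 0.001, "ax": 0.1, "ay": -4.7, "az": 0}, {"fingers": -1, "x": 0.004, "y": 0.001, "z": 0.001, "ax": 0.1, "ay": -4.8, "az": 0}, {"fingers": -1, "x": 0.008, "y": 0, "z": -0.003, "ax": 0, "ay": -4.2, "az": 0}, {"fingers": -1, "x": 0.007, "y": 0, "z": -0.003, "ax": 0, "ay": -4.3, "az": 0}, {"fingers": -1, "x": 0.008, "y": 0, "z": -0.003, "ax": 0.1, "ay": -4.2, "az": 0}, {"fingers": -1, "x": 0.007, "y": 0, "z": -0.005, "ax": 0, "ay": -4.3, "az": 0.1}, {"fingers": -1, "x": 0.009, "y": 0, "z": -0.003, "ax": 0, "ay": -4.5, "az": 0}, {"fingers": -1, "x": 0.009, "y": 0, "z": -0.004, "ax": 0.1, "ay": -4.5, "az": 0}]
[{"fingers": -1, "x": 0.008, "y": 0, "z": -0.005, "ax": 0, "ay": -4.5, "az": 0}, {"fingers": -1, "x": 0.008, "y": 0, "z": -0.005, "ax": 0, "ay": -4.5, "az": 0}, {"fingers": -1, "x": 0.01, "y": 0, "z": -0.003, "ax": 0, "ay": -4.7, "az": 0}, {"fingers": -1, "x": 0.01, "y": 0, "z": -0.004, "ax": 0.1, "ay": -4.6, "az": 0}, {"fingers": -1, "x": 0.01, "y": 0, "z": -0.004, "ax": 0, "ay": -4.7, "az": 0}, {"fingers": -1, "x": 0.009, "y": 0, "z": -0.006, "ax": 0, "ay": -4.7, "az": 0}, {"fingers": -1, "x": 0.009, "y": 0, "z": -0.006, "ax": 0.1, "ay": -4.6, "az": 0}, {"fingers": -1, "x": 0.008, "y": 0.001, "z": -0.006, "ax": 0, "ay": -4.7, "az": 0.1}]
end [0.58  0.145 0.26 ]
```

Call:
arm_command(
  rows=[
    {"fingers": -1,"x": 0.004,"y": 0,"z": 0.002,"ax": 0.1,"ay": -4.7,"az": 0},
    {"fingers": -1,"x": 0.005,"y": 0.001,"z": 0.002,"ax": 0,"ay": -4.8,"az": 0.1},
    {"fingers": -1,"x": 0.005,"y": 0,"z": 0.001,"ax": 0.1,"ay": -4.7,"az": 0},
    {"fingers": -1,"x": 0.004,"y": 0.001,"z": 0.001,"ax": 0.1,"ay": -4.8,"az": 0},
    {"fingers": -1,"x": 0.008,"y": 0,"z": -0.003,"ax": 0,"ay": -4.2,"az": 0},
    {"fingers": -1,"x": 0.007,"y": 0,"z": -0.003,"ax": 0,"ay": -4.3,"az": 0},
    {"fingers": -1,"x": 0.008,"y": 0,"z": -0.003,"ax": 0.1,"ay": -4.2,"az": 0},
    {"fingers": -1,"x": 0.007,"y": 0,"z": -0.005,"ax": 0,"ay": -4.3,"az": 0.1},
    {"fingers": -1,"x": 0,"y": 0,"z": 0,"ax": 0,"ay": 0,"az": 0},
    {"fingers": -1,"x": 0,"y": 0,"z": 0,"ax": 0,"ay": 0,"az": 0},
  ],
)

```text
clock: 6.35
tcp_pos: [0.5866, 0.0431, 0.2526]
orientation: [2.129, 2.278, -0.043]
contact_force: [-0.3, 0.2, -2.8]
grip_width: 0.0129
gripper_force: 68.9
```

```bash
python3 - <<'E'
from kin import *
from h import *
p,R,o=now();lp=p+R@off+R@rel@np.array([.124,0,-.037]);d=lp-F0
print("lip",(d@fx).round(4),(d@fy).round(4),lp[2].round(4),"tilt",np.degrees(np.arcsin(-(R@rel)[2,0])).round(1))
def T(x,z,t,n): return (*tool_for_lip(lipf(x,0,z),93.6,t),n)
rows(p,R,[T(-.022,.138,50,4),T(-.024,.125,78,6)],-1)
E
```

```text
lip -0.0237 -0.0003 0.1475 tilt 31.9
[{"fingers": -1, "x": 0.01, "y": 0, "z": -0.003, "ax": 0, "ay": -4.5, "az": 0}, {"fingers": -1, "x": 0.009, "y": 0, "z": -0.005, "ax": 0, "ay": -4.6, "az": 0}, {"fingers": -1, "x": 0.009, "y": 0, "z": -0.005, "ax": 0, "ay": -4.5, "az": -0.1}, {"fingers": -1, "x": 0.008, "y": 0, "z": -0.005, "ax": 0, "ay": -4.5, "az": 0}, {"fingers": -1, "x": 0.01, "y": 0, "z": -0.003, "ax": 0, "ay": -4.7, "az": 0}, {"fingers": -1, "x": 0.01, "y": 0, "z": -0.004, "ax": 0.1, "ay": -4.6, "az": 0}, {"fingers": -1, "x": 0.01, "y": 0, "z": -0.005, "ax": 0, "ay": -4.7, "az": 0}, {"fingers": -1, "x": 0.009, "y": 0, "z": -0.005, "ax": 0, "ay": -4.7, "az": 0}, {"fingers": -1, "x": 0.009, "y": 0, "z": -0.006, "ax": 0.1, "ay": -4.7, "az": 0.1}, {"fingers": -1, "x": 0.008, "y": 0, "z": -0.007, "ax": 0, "ay": -4.6, "az": 0}]
end [0.58  0.145 0.261]
```

Call:
arm_command(
  rows=[
    {"fingers": -1,"x": 0.01,"y": 0,"z": -0.003,"ax": 0,"ay": -4.5,"az": 0},
    {"fingers": -1,"x": 0.009,"y": 0,"z": -0.005,"ax": 0,"ay": -4.6,"az": 0},
    {"fingers": -1,"x": 0.009,"y": 0,"z": -0.005,"ax": 0,"ay": -4.5,"az": 0},
    {"fingers": -1,"x": 0.008,"y": 0,"z": -0.005,"ax": 0,"ay": -4.5,"az": 0},
    {"fingers": -1,"x": 0.01,"y": 0,"z": -0.003,"ax": 0,"ay": -4.7,"az": 0},
    {"fingers": -1,"x": 0.01,"y": 0,"z": -0.004,"ax": 0.1,"ay": -4.6,"az": 0},
    {"fingers": -1,"x": 0.01,"y": 0,"z": -0.005,"ax": 0,"ay": -4.7,"az": 0},
    {"fingers": -1,"x": 0.009,"y": 0,"z": -0.005,"ax": 0,"ay": -4.7,"az": 0},
    {"fingers": -1,"x": 0.009,"y": 0,"z": -0.006,"ax": 0.1,"ay": -4.7,"az": 0.1},
    {"fingers": -1,"x": 0.008,"y": 0,"z": -0.007,"ax": 0,"ay": -4.6,"az": 0},
  ],
)

```text
clock: 7.18
tcp_pos: [0.5804, 0.1422, 0.2597]
orientation: [1.663, 1.767, -0.756]
contact_force: [0.1, 0.7, -2.5]
grip_width: 0.0131
gripper_force: 69.1
```

Call:
arm_command(
  rows=[
    {"fingers": -1,"x": 0,"y": 0,"z": 0,"ax": 0,"ay": 0,"az": 0},
    {"fingers": -1,"x": 0,"y": 0,"z": 0,"ax": 0,"ay": 0,"az": 0},
    {"fingers": -1,"x": 0,"y": 0,"z": 0,"ax": 0,"ay": 0,"az": 0},
    {"fingers": -1,"x": 0,"y": 0,"z": 0,"ax": 0,"ay": 0,"az": 0},
    {"fingers": -1,"x": 0,"y": 0,"z": 0,"ax": 0,"ay": 0,"az": 0},
  ],
)

```text
clock: 7.6
tcp_pos: [0.5805, 0.142, 0.2612]
orientation: [1.665, 1.768, -0.75]
contact_force: [-0.1, -0.1, -1.5]
grip_width: 0.0132
gripper_force: 69.1
```

```bash
python3 - <<'E'
from kin import *
from h import *
from bench import r
p,R,o=now();lp=p+R@off+R@rel@np.array([.124,0,-.037]);d=lp-F0
print("lip",(d@fx).round(4),(d@fy).round(4),lp[2].round(4),"tilt",np.degrees(np.arcsin(-(R@rel)[2,0])).round(1),o["contact_force"].round(1),o["joints"].round(2))
w=r.grab_frame("wrist");s=r.grab_frame("side")["frame"];c=r.grab_frame("scene")["frame"]
S=cv2.resize(s[170:300,150:320],(400,300),interpolation=cv2.INTER_CUBIC);C=cv2.resize(c[150:260,240:380],(400,300),interpolation=cv2.INTER_CUBIC)
cv2.imwrite("pics/pour.png",np.hstack([cv2.resize(w["frame"],(400,300)),np.vstack([S,C])[:600]][0:1]+[S])[...,::-1])
cv2.imwrite("pics/pour.png",np.vstack([np.hstack([cv2.resize(w["frame"],(400,300)),S]),np.hstack([C,C*0])])[...,::-1])
E
```

```text
lip -0.0273 -0.0005 0.1253 tilt 78.0 [-0.1 -0.1 -1.5] [-0.47  0.59 -0.3   1.61  0.76  1.63 -0.93]
```

View pics/pour.png

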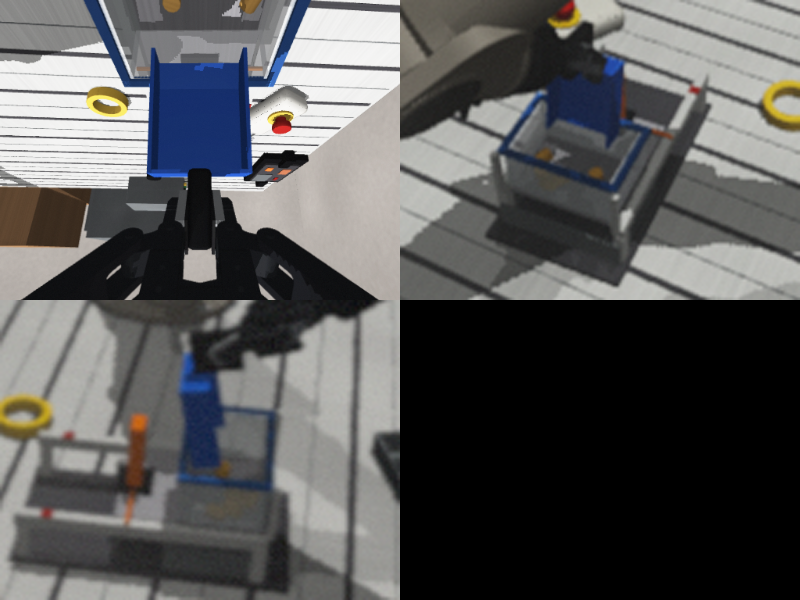

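The wrist view shows the tray empty, and spacers lie inside the hopper in all three views. I'll bring the tray back level and return it to its old place.

```bash
python3 - <<'E'
from kin import *
p,R,o=now()
lipc=np.array([.5212,-.3563,.045])+trayR(84.7,0)@[.124,0,-.037]
def T(l,a,t,n): return (*tool_for_lip(l,a,t),n)
print("lip goal feeder",((lipc-F0)@fx).round(3),((lipc-F0)@fy).round(3))
rows(p,R,[T(lipf(-.024,0,.165),93.6,48,6),T(lipf(-.024,0,.215),93.6,2,8),T(lipc+[0,0,.2],84.7,0,14),T(lipc+[0,0,.03],84.7,0,7)],-1)
E
```

```text
lip goal feeder -0.383 0.07
[{"fingers": -1, "x": -0.011, "y": 0, "z": 0.005, "ax": -0.1, "ay": 5, "az": -0.1}, {"fingers": -1, "x": -0.012, "y": 0, "z": 0.004, "ax": 0, "ay": 5, "az": 0}, {"fingers": -1, "x": -0.012, "y": 0, "z": 0.004, "ax": -0.1, "ay": 5, "az": -0.1}, {"fingers": -1, "x": -0.012, "y": 0, "z": 0.002, "ax": 0, "ay": 5, "az": -0.1}, {"fingers": -1, "x": -0.012, "y": 0, "z": 0.001, "ax": -0.1, "ay": 5, "az": 0}, {"fingers": -1, "x": -0.012, "y": 0, "z": 0, "ax": 0, "ay": 5, "az": -0.1}, {"fingers": -1, "x": -0.008, "y": 0, "z": 0.006, "ax": 0, "ay": 5.8, "az": 0}, {"fingers": -1, "x": -0.008, "y": 0, "z": 0.006, "ax": -0.1, "ay": 5.7, "az": 0}, {"fingers": -1, "x": -0.009, "y": 0, "z": 0.004, "ax": 0, "ay": 5.8, "az": 0}, {"fingers": -1, "x": -0.009, "y": 0, "z": 0.004, "ax": -0.1, "ay": 5.7, "az": -0.1}]
[{"fingers": -1, "x": -0.009, "y": 0, "z": 0.002, "ax": 0, "ay": 5.8, "az": 0}, {"fingers": -1, "x": -0.01, "y": -0.001, "z": 0.002, "ax": -0.1, "ay": 5.7, "az": 0}, {"fingers": -1, "x": -0.01, "y": 0, "z": 0.001, "ax": 0, "ay": 5.8, "az": 0}, {"fingers": -1, "x": -0
[... 1184 characters left out ...]
 -0.012, "ax": -0.3, "ay": 0.2, "az": 0.5}, {"fingers": -1, "x": -0.023, "y": -0.003, "z": -0.013, "ax": -0.3, "ay": 0.1, "az": 0.6}, {"fingers": -1, "x": -0.012, "y": 0, "z": 0.021, "ax": 0, "ay": 0, "az": 0}, {"fingers": -1, "x": -0.012, "y": 0, "z": 0.021, "ax": 0, "ay": 0, "az": 0}]
[{"fingers": -1, "x": -0.012, "y": 0, "z": 0.021, "ax": 0, "ay": 0, "az": 0}, {"fingers": -1, "x": -0.012, "y": 0, "z": 0.021, "ax": 0, "ay": 0, "az": 0}, {"fingers": -1, "x": -0.013, "y": 0, "z": 0.022, "ax": 0, "ay": 0, "az": 0}, {"fingers": -1, "x": -0.012, "y": 0, "z": 0.021, "ax": 0, "ay": 0, "az": 0}, {"fingers": -1, "x": -0.012, "y": 0, "z": 0.021, "ax": 0, "ay": 0, "az": 0}]
end [ 0.522 -0.362  0.081]
```

Call:
arm_command(
  rows=[
    {"fingers": -1,"x": -0.011,"y": 0,"z": 0.005,"ax": 0,"ay": 5,"az": -0.1},
    {"fingers": -1,"x": -0.012,"y": 0,"z": 0.004,"ax": 0,"ay": 5,"az": 0},
    {"fingers": -1,"x": -0.012,"y": 0,"z": 0.004,"ax": -0.1,"ay": 5,"az": -0.1},
    {"fingers": -1,"x": -0.012,"y": 0,"z": 0.002,"ax": 0,"ay": 5,"az": -0.1},
    {"fingers": -1,"x": -0.012,"y": 0,"z": 0.001,"ax": -0.1,"ay": 5,"az": 0},
    {"fingers": -1,"x": -0.012,"y": 0,"z": 0,"ax": 0,"ay": 5,"az": -0.1},
    {"fingers": -1,"x": -0.008,"y": 0,"z": 0.006,"ax": 0,"ay": 5.8,"az": 0},
    {"fingers": -1,"x": -0.008,"y": 0,"z": 0.006,"ax": -0.1,"ay": 5.7,"az": 0},
    {"fingers": -1,"x": -0.009,"y": 0,"z": 0.004,"ax": 0,"ay": 5.8,"az": 0},
    {"fingers": -1,"x": -0.009,"y": 0,"z": 0.004,"ax": -0.1,"ay": 5.7,"az": -0.1},
  ],
)

```text
clock: 8.58
tcp_pos: [0.5873, 0.0387, 0.2767]
orientation: [-2.098, -2.251, -0.091]
contact_force: [1.1, 0.5, -2.0]
grip_width: 0.0132
gripper_force: 69.1
```

Call:
arm_command(
  rows=[
    {"fingers": -1,"x": -0.009,"y": 0,"z": 0.002,"ax": 0,"ay": 5.8,"az": 0},
    {"fingers": -1,"x": -0.01,"y": -0.001,"z": 0.002,"ax": -0.1,"ay": 5.7,"az": 0},
    {"fingers": -1,"x": -0.01,"y": 0,"z": 0.001,"ax": 0,"ay": 5.8,"az": 0},
    {"fingers": -1,"x": -0.009,"y": 0,"z": -0.001,"ax": 0,"ay": 5.7,"az": 0},
    {"fingers": -1,"x": -0.023,"y": -0.007,"z": -0.011,"ax": -0.3,"ay": 0.1,"az": 0.6},
    {"fingers": -1,"x": -0.023,"y": -0.006,"z": -0.011,"ax": -0.3,"ay": 0.2,"az": 0.5},
    {"fingers": -1,"x": -0.023,"y": -0.006,"z": -0.012,"ax": -0.3,"ay": 0.1,"az": 0.6},
    {"fingers": -1,"x": -0.024,"y": -0.006,"z": -0.011,"ax": -0.3,"ay": 0.2,"az": 0.5},
    {"fingers": -1,"x": -0.023,"y": -0.005,"z": -0.012,"ax": -0.4,"ay": 0.1,"az": 0.6},
    {"fingers": -1,"x": -0.023,"y": -0.005,"z": -0.012,"ax": -0.3,"ay": 0.2,"az": 0.5},
  ],
)

```text
clock: 9.42
tcp_pos: [0.5593, -0.155, 0.2581]
orientation: [-1.938, -1.945, -0.494]
contact_force: [0.2, -0.1, -1.3]
grip_width: 0.0128
gripper_force: 69.1
```

```bash
python3 - <<'E'
from kin import *
p,R,o=now();lp=p+R@off+R@rel@np.array([.124,0,-.037]);d=lp-F0
print("lip",(d@fx).round(4),(d@fy).round(4),lp[2].round(4),"tilt",np.degrees(np.arcsin(-(R@rel)[2,0])).round(1),o["contact_force"].round(1),o["joints"].round(2))
lipc=np.array([.5212,-.3563,.045])+trayR(84.7,0)@[.124,0,-.037]
def T(l,a,t,n): return (*tool_for_lip(l,a,t),n)
rows(p,R,[T(lipc+[0,0,.18],84.7,0,8),T(lipc+[0,0,.02],84.7,0,7)],-1)
E
```

```text
lip -0.1786 0.0308 0.2123 tilt 1.2 [ 0.2 -0.1 -1.3] [ 0.72  0.48 -0.44  1.66 -0.29  1.22  0.44]
[{"fingers": -1, "x": -0.024, "y": -0.005, "z": -0.009, "ax": -0.3, "ay": 0.2, "az": 0.6}, {"fingers": -1, "x": -0.025, "y": -0.004, "z": -0.01, "ax": -0.3, "ay": 0.1, "az": 0.5}, {"fingers": -1, "x": -0.024, "y": -0.004, "z": -0.01, "ax": -0.4, "ay": 0.2, "az": 0.6}, {"fingers": -1, "x": -0.024, "y": -0.004, "z": -0.009, "ax": -0.3, "ay": 0.1, "az": 0.5}, {"fingers": -1, "x": -0.025, "y": -0.004, "z": -0.01, "ax": -0.3, "ay": 0.2, "az": 0.6}, {"fingers": -1, "x": -0.024, "y": -0.003, "z": -0.01, "ax": -0.3, "ay": 0.1, "az": 0.5}, {"fingers": -1, "x": -0.025, "y": -0.003, "z": -0.01, "ax": -0.3, "ay": 0.2, "az": 0.6}, {"fingers": -1, "x": -0.024, "y": -0.003, "z": -0.01, "ax": -0.3, "ay": 0.1, "az": 0.5}, {"fingers": -1, "x": -0.011, "y": 0, "z": 0.02, "ax": 0, "ay": 0, "az": 0}, {"fingers": -1, "x": -0.012, "y": 0, "z": 0.02, "ax": 0, "ay": 0, "az": 0}]
[{"fingers": -1, "x": -0.011, "y": 0, "z": 0.02, "ax": 0, "ay": 0, "az": 0}, {"fingers": -1, "x": -0.012, "y": 0, "z": 0.019, "ax": 0, "ay": 0, "az": 0}, {"fingers": -1, "x": -0.011, "y": 0, "z": 0.02, "ax": 0, "ay": 0, "az": 0}, {"fingers": -1, "x": -0.011, "y": 0, "z": 0.02, "ax": 0, "ay": 0, "az": 0}, {"fingers": -1, "x": -0.012, "y": 0, "z": 0.02, "ax": 0, "ay": 0, "az": 0}]
end [ 0.522 -0.363  0.071]
```

Call:
arm_command(
  rows=[
    {"fingers": -1,"x": -0.024,"y": -0.005,"z": -0.009,"ax": -0.3,"ay": 0.2,"az": 0.6},
    {"fingers": -1,"x": -0.025,"y": -0.004,"z": -0.01,"ax": -0.3,"ay": 0.1,"az": 0.5},
    {"fingers": -1,"x": -0.024,"y": -0.004,"z": -0.01,"ax": -0.4,"ay": 0.2,"az": 0.6},
    {"fingers": -1,"x": -0.024,"y": -0.004,"z": -0.009,"ax": -0.3,"ay": 0.1,"az": 0.5},
    {"fingers": -1,"x": -0.025,"y": -0.004,"z": -0.01,"ax": -0.3,"ay": 0.2,"az": 0.6},
    {"fingers": -1,"x": -0.024,"y": -0.003,"z": -0.01,"ax": -0.3,"ay": 0.1,"az": 0.5},
    {"fingers": -1,"x": -0.025,"y": -0.003,"z": -0.01,"ax": -0.3,"ay": 0.2,"az": 0.6},
    {"fingers": -1,"x": -0.024,"y": -0.003,"z": -0.01,"ax": -0.3,"ay": 0.1,"az": 0.5},
    {"fingers": -1,"x": -0.011,"y": 0,"z": 0.02,"ax": 0,"ay": 0,"az": 0},
    {"fingers": -1,"x": -0.012,"y": 0,"z": 0.02,"ax": 0,"ay": 0,"az": 0},
  ],
)

```text
clock: 10.25
tcp_pos: [0.5222, -0.3641, 0.185]
orientation: [-2.024, -1.854, -0.538]
contact_force: [-0.3, 1.5, -1.2]
grip_width: 0.0131
gripper_force: 69.3
```

Call:
arm_command(
  rows=[
    {"fingers": -1,"x": -0.011,"y": 0,"z": 0.02,"ax": 0,"ay": 0,"az": 0},
    {"fingers": -1,"x": -0.012,"y": 0,"z": 0.019,"ax": 0,"ay": 0,"az": 0},
    {"fingers": -1,"x": -0.011,"y": 0,"z": 0.02,"ax": 0,"ay": 0,"az": 0},
    {"fingers": -1,"x": -0.011,"y": 0,"z": 0.02,"ax": 0,"ay": 0,"az": 0},
    {"fingers": -1,"x": -0.012,"y": 0,"z": 0.02,"ax": 0,"ay": 0,"az": 0},
    {"fingers": -1,"x": 0,"y": 0,"z": 0,"ax": 0,"ay": 0,"az": 0},
  ],
)

```text
clock: 10.75
tcp_pos: [0.52, -0.3595, 0.066]
orientation: [-2.013, -1.849, -0.534]
contact_force: [-1.5, 0.4, -2.1]
grip_width: 0.0129
gripper_force: 69.0
```

```bash
python3 - <<'E'
from kin import *
from h import *
from bench import r
p,R,o=now();lp=p+R@off+R@rel@np.array([.124,0,-.037])
print(p.round(4),"lip",lp.round(4),"tilt",np.degrees(np.arcsin(-(R@rel)[2,0])).round(1),o["contact_force"].round(1))
f=r.grab_frame("wrist");P,H=cloud(f)
Q=sel(P,H,(105,125),(150,255),(40,255),((.45,.6),(-.35,-.2),(.02,.08)));st("tray",Q);rect("tray",Q)
f=r.grab_frame("side");P,H=cloud(f);st("brass",sel(P,H,(10,30),(100,255),(60,255),((.5,.65),(.09,.22),(.02,.2))))
E
```

```text
[ 0.52   -0.3595  0.066 ] lip [ 0.5301 -0.23    0.0234] tilt -0.2 [-1.5  0.4 -2.1]
tray 6470 med [ 0.529 -0.268  0.034] lo [ 0.488 -0.33   0.02 ] hi [ 0.565 -0.231  0.045]
tray rect [ 526.8 -280.7] [103.7  76.4] 85.4
brass 42 med [0.616 0.151 0.082] lo [0.547 0.132 0.066] hi [0.63  0.157 0.088]
```

Call:
arm_command(
  rows=[
    {"fingers": -1,"x": -0.003,"y": 0,"z": 0.005,"ax": 0,"ay": 0,"az": 0},
    {"fingers": -1,"x": -0.003,"y": 0,"z": 0.005,"ax": 0,"ay": 0,"az": 0},
    {"fingers": -1,"x": -0.002,"y": 0,"z": 0.003,"ax": 0,"ay": 0,"az": 0},
    {"fingers": -1,"x": 0,"y": 0,"z": 0,"ax": 0,"ay": 0,"az": 0},
    {"fingers": -1,"x": 0,"y": 0,"z": 0,"ax": 0,"ay": 0,"az": 0},
  ],
)

```text
clock: 11.27
tcp_pos: [0.523, -0.361, 0.0554]
orientation: [-2.017, -1.854, -0.539]
contact_force: [0.2, 0.2, -1.0]
grip_width: 0.0128
gripper_force: 69.0
```

Call:
arm_command(
  rows=[
    {"fingers": -1,"x": -0.002,"y": 0,"z": 0.003,"ax": 0,"ay": 0,"az": 0},
    {"fingers": -1,"x": -0.001,"y": 0,"z": 0.001,"ax": 0,"ay": 0,"az": 0},
    {"fingers": -1,"x": 0,"y": 0,"z": 0,"ax": 0,"ay": 0,"az": 0},
  ],
)

```text
clock: 11.52
tcp_pos: [0.5233, -0.3616, 0.0509]
orientation: [-2.016, -1.854, -0.54]
contact_force: [-0.7, -0.6, 2.8]
grip_width: 0.013
gripper_force: 69.6
```

Contact reads about +2.8 N at the expected height, so I'll release and back off.

Call:
arm_command(
  rows=[
    {"fingers": 1,"x": 0,"y": 0,"z": 0,"ax": 0,"ay": 0,"az": 0},
    {"fingers": 1,"x": 0,"y": 0,"z": 0,"ax": 0,"ay": 0,"az": 0},
    {"fingers": 1,"x": 0,"y": 0,"z": 0,"ax": 0,"ay": 0,"az": 0},
    {"fingers": 1,"x": 0,"y": 0,"z": 0,"ax": 0,"ay": 0,"az": 0},
    {"fingers": 1,"x": 0,"y": 0,"z": 0,"ax": 0,"ay": 0,"az": 0},
    {"fingers": 1,"x": 0,"y": 0,"z": 0,"ax": 0,"ay": 0,"az": 0},
    {"fingers": 1,"x": 0,"y": 0,"z": -0.015,"ax": 0,"ay": 0,"az": 0},
    {"fingers": 1,"x": 0,"y": 0,"z": -0.025,"ax": 0,"ay": 0,"az": 0},
    {"fingers": 1,"x": 0,"y": 0,"z": -0.035,"ax": 0,"ay": 0,"az": 0},
    {"fingers": 1,"x": 0,"y": 0,"z": -0.035,"ax": 0,"ay": 0,"az": 0},
  ],
)

```text
clock: 12.35
tcp_pos: [0.5178, -0.4158, 0.1462]
orientation: [-2.014, -1.853, -0.538]
contact_force: [0.7, -1.2, -0.1]
grip_width: 0.0855
gripper_force: 0.0
```

```bash
python3 - <<'E'
from kin import *
from h import *
from bench import r
p,R,o=now();print(p.round(4),o["grip_width"])
f=r.grab_frame("wrist");P,H=cloud(f)
Q=sel(P,H,(105,125),(150,255),(40,255),((.45,.6),(-.35,-.2),(.02,.08)));st("tray",Q);rect("tray",Q)
Q=sel(P,H,(0,180),(0,255),(0,45),((.48,.56),(-.39,-.32),(.05,.08)));st("fin",Q)
s=r.grab_frame("side");P,H=cloud(s);c=r.grab_frame("scene")
m=(H[...,0]>8)&(H[...,0]<30)&(H[...,1]>90)&(P[...,2]>.03)&(P[...,1]>.08)&(P[...,1]<.24)&(P[...,0]>.5);print(m.sum())
S=cv2.resize(s["frame"][190:290,170:290],(480,400),interpolation=cv2.INTER_CUBIC);C=cv2.resize(c["frame"][175:255,285:350],(320,400),interpolation=cv2.INTER_CUBIC)
cv2.imwrite("pics/hop.png",np.hstack([S,C])[...,::-1])
E
```

```text
[ 0.5178 -0.4158  0.1462] 0.08551085440198242
tray 1235 med [ 0.533 -0.305  0.029] lo [ 0.491 -0.334  0.021] hi [ 0.57  -0.237  0.031]
tray rect [ 530.2 -285.2] [107.9  76.2] 85.6
fin 963 med [ 0.525 -0.356  0.061] lo [ 0.518 -0.376  0.058] hi [ 0.531 -0.334  0.062]
47
```

View pics/hop.png

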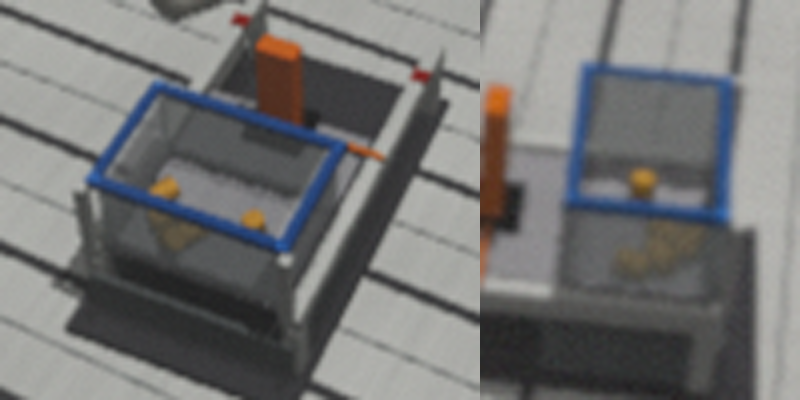

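The tray is flat: fin top at 0.061 m, walls at 0.030 m. The hopper crop shows the brass spacers inside (left (163,190), (253,222) and a cluster; right (643,183) and a cluster near (660,250)), and the pointer still at shut. Next I'll take the post across its 30 mm faces with the tool vertical.

```bash
python3 - <<'E'
from kin import *
p,R,o=now();h=lipf(-.095,0,0);S=Rm(93.6,0);q=o["joints"]
for t in ([h+[0,0,.22],h+[0,0,.13],lipf(-.18,0,.13)]):
    q,e,er=ik(t,S,q);print(q.round(2),round(e,4),er.round(4))
rows(p,R,[(p+[0,.0,.09],R,3),(h+[0,-.03,.235],S,15),(h+[0,0,.215],S,2)],1)
E
```

```text
[ 0.13  0.4  -0.44  1.78  0.2   1.01 -0.32] 0.0 0.0
[ 0.1   0.51 -0.4   1.85  0.26  0.84 -0.37] 0.0 0.0
[ 0.24  0.51 -0.39  1.84  0.25  0.84 -0.22] 0.0 0.0
[{"fingers": 1, "x": 0.015, "y": 0, "z": -0.026, "ax": 0, "ay": 0, "az": 0}, {"fingers": 1, "x": 0.015, "y": 0, "z": -0.026, "ax": 0, "ay": 0, "az": 0}, {"fingers": 1, "x": 0.014, "y": 0, "z": -0.026, "ax": 0, "ay": 0, "az": 0}, {"fingers": 1, "x": 0.026, "y": 0.002, "z": 0.015, "ax": 0.2, "ay": -2, "az": -0.6}, {"fingers": 1, "x": 0.027, "y": 0.002, "z": 0.014, "ax": 0.1, "ay": -1.9, "az": -0.5}, {"fingers": 1, "x": 0.027, "y": 0.002, "z": 0.013, "ax": 0.2, "ay": -2, "az": -0.6}, {"fingers": 1, "x": 0.027, "y": 0.003, "z": 0.013, "ax": 0.2, "ay": -2, "az": -0.5}, {"fingers": 1, "x": 0.028, "y": 0.003, "z": 0.011, "ax": 0.1, "ay": -1.9, "az": -0.6}, {"fingers": 1, "x": 0.028, "y": 0.003, "z": 0.01, "ax": 0.2, "ay": -2, "az": -0.5}, {"fingers": 1, "x": 0.029, "y": 0.004, "z": 0.01, "ax": 0.2, "ay": -2, "az": -0.6}]
[{"fingers": 1, "x": 0.029, "y": 0.003, "z": 0.008, "ax": 0.1, "ay": -1.9, "az": -0.5}, {"fingers": 1, "x": 0.029, "y": 0.005, "z": 0.008, "ax": 0.2, "ay": -2, "az": -0.6}, {"fingers": 1, "x": 0.029, "y": 0.004, "z": 0.006, "ax": 0.2, "ay": -2, "az": -0.5}, {"fingers": 1, "x": 0.029, "y": 0.005, "z": 0.005, "ax": 0.1, "ay": -1.9, "az": -0.6}, {"fingers": 1, "x": 0.03, "y": 0.005, "z": 0.005, "ax": 0.2, "ay": -2, "az": -0.5}, {"fingers": 1, "x": 0.029, "y": 0.005, "z": 0.003, "ax": 0.2, "ay": -2, "az": -0.6}, {"fingers": 1, "x": 0.03, "y": 0.006, "z": 0.002, "ax": 0.1, "ay": -1.9, "az": -0.6}, {"fingers": 1, "x": 0.029, "y": 0.006, "z": 0.001, "ax": 0.2, "ay": -2, "az": -0.5}, {"fingers": 1, "x": 0.015, "y": 0.001, "z": 0.01, "ax": 0, "ay": 0, "az": 0}, {"fingers": 1, "x": 0.015, "y": 0.001, "z": 0.01, "ax": 0, "ay": 0, "az": 0}]
end [0.584 0.059 0.215]
```

Call:
arm_command(
  rows=[
    {"fingers": 1,"x": 0.015,"y": 0,"z": -0.026,"ax": 0,"ay": 0,"az": 0},
    {"fingers": 1,"x": 0.015,"y": 0,"z": -0.026,"ax": 0,"ay": 0,"az": 0},
    {"fingers": 1,"x": 0.014,"y": 0,"z": -0.026,"ax": 0,"ay": 0,"az": 0},
    {"fingers": 1,"x": 0.026,"y": 0.002,"z": 0.015,"ax": 0.2,"ay": -2,"az": -0.6},
    {"fingers": 1,"x": 0.027,"y": 0.002,"z": 0.014,"ax": 0.1,"ay": -1.9,"az": -0.5},
    {"fingers": 1,"x": 0.027,"y": 0.002,"z": 0.013,"ax": 0.2,"ay": -2,"az": -0.6},
    {"fingers": 1,"x": 0.027,"y": 0.003,"z": 0.013,"ax": 0.2,"ay": -2,"az": -0.5},
    {"fingers": 1,"x": 0.028,"y": 0.003,"z": 0.011,"ax": 0.1,"ay": -1.9,"az": -0.6},
    {"fingers": 1,"x": 0.028,"y": 0.003,"z": 0.01,"ax": 0.2,"ay": -2,"az": -0.5},
    {"fingers": 1,"x": 0.029,"y": 0.004,"z": 0.01,"ax": 0.2,"ay": -2,"az": -0.6},
  ],
)

```text
clock: 13.33
tcp_pos: [0.5477, -0.2051, 0.2336]
orientation: [-2.088, -2.064, -0.3]
contact_force: [0.0, -0.5, -0.5]
grip_width: 0.0856
gripper_force: 0.0
```

Call:
arm_command(
  rows=[
    {"fingers": 1,"x": 0.029,"y": 0.003,"z": 0.008,"ax": 0.1,"ay": -1.9,"az": -0.5},
    {"fingers": 1,"x": 0.029,"y": 0.005,"z": 0.008,"ax": 0.2,"ay": -2,"az": -0.6},
    {"fingers": 1,"x": 0.029,"y": 0.004,"z": 0.006,"ax": 0.2,"ay": -2,"az": -0.5},
    {"fingers": 1,"x": 0.029,"y": 0.005,"z": 0.005,"ax": 0.1,"ay": -1.9,"az": -0.6},
    {"fingers": 1,"x": 0.03,"y": 0.005,"z": 0.005,"ax": 0.2,"ay": -2,"az": -0.5},
    {"fingers": 1,"x": 0.029,"y": 0.005,"z": 0.003,"ax": 0.2,"ay": -2,"az": -0.6},
    {"fingers": 1,"x": 0.03,"y": 0.006,"z": 0.002,"ax": 0.1,"ay": -1.9,"az": -0.6},
    {"fingers": 1,"x": 0.029,"y": 0.006,"z": 0.001,"ax": 0.2,"ay": -2,"az": -0.5},
    {"fingers": 1,"x": 0.015,"y": 0.001,"z": 0.01,"ax": 0,"ay": 0,"az": 0},
    {"fingers": 1,"x": 0.015,"y": 0.001,"z": 0.01,"ax": 0,"ay": 0,"az": 0},
  ],
)

```text
clock: 14.17
tcp_pos: [0.5816, 0.0655, 0.2141]
orientation: [-2.137, -2.293, -0.002]
contact_force: [0.3, -0.3, 0.0]
grip_width: 0.0857
gripper_force: 0.0
```

```bash
python3 - <<'E'
from kin import *
from h import *
from bench import r
f=r.grab_frame("wrist");p,R,o=now();print(p.round(4));P,H=cloud(f)
Q=sel(P,H,(3,16),(90,255),(40,255),((.5,.7),(.0,.12),(.145,.16)));st("top",Q);rect("top",Q);h=np.median(Q,0)
e=lipf(-.095,0,0);print("model",e.round(4))
B=sel(P,H,(10,30),(100,255),(60,255),((.5,.66),(.08,.24),(.05,.2)));st("brass",B)
S=Rm(93.6,0);t=(e+h)/2;t[2]=.13
rows(p,R,[(t,S,4)],1)
cv2.imwrite("pics/wh.png",f["frame"][...,::-1])
E
```

```text
[0.58   0.068  0.2117]
top 987 med [0.585 0.062 0.151] lo [0.571 0.054 0.146] hi [0.598 0.068 0.152]
top rect [584.6  60.7] [29.6 15.8] 3.9
model [0.584  0.0592 0.    ]
brass 2490 med [0.601 0.168 0.081] lo [0.553 0.146 0.075] hi [0.63  0.191 0.087]
[{"fingers": 1, "x": -0.002, "y": 0.001, "z": 0.02, "ax": -0.1, "ay": -0.1, "az": 0.1}, {"fingers": 1, "x": -0.002, "y": 0.001, "z": 0.021, "ax": -0.1, "ay": -0.1, "az": 0.2}, {"fingers": 1, "x": -0.002, "y": 0.001, "z": 0.02, "ax": -0.1, "ay": -0.1, "az": 0.1}, {"fingers": 1, "x": -0.002, "y": 0.001, "z": 0.021, "ax": -0.1, "ay": -0.2, "az": 0.2}]
end [0.584 0.061 0.13 ]
```

View pics/wh.png

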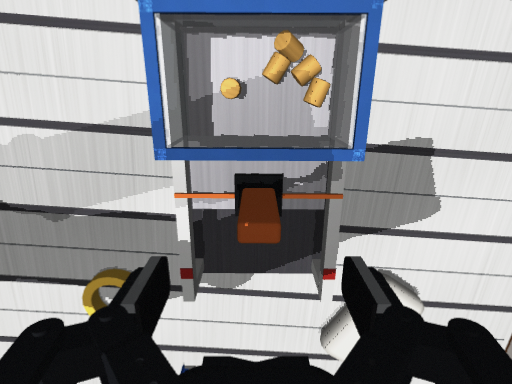

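All five spacers are visible in the hopper near (230,88), (289,46), (277,68), (307,70) and (317,92). The post at (260,220) is centred between the jaws, so I'll descend and grip.

Call:
arm_command(
  rows=[
    {"fingers": 1,"x": -0.001,"y": 0.001,"z": 0.02,"ax": 0,"ay": 0,"az": 0.1},
    {"fingers": 1,"x": -0.001,"y": 0.001,"z": 0.021,"ax": 0,"ay": 0,"az": 0.2},
    {"fingers": 1,"x": -0.001,"y": 0.001,"z": 0.02,"ax": 0,"ay": 0,"az": 0.1},
    {"fingers": 1,"x": -0.001,"y": 0.001,"z": 0.021,"ax": 0,"ay": 0,"az": 0.2},
    {"fingers": 1,"x": 0,"y": 0,"z": 0,"ax": 0,"ay": 0,"az": 0},
    {"fingers": 1,"x": 0,"y": 0,"z": 0,"ax": 0,"ay": 0,"az": 0},
    {"fingers": 1,"x": 0,"y": 0,"z": 0,"ax": 0,"ay": 0,"az": 0},
  ],
  grip_force=80,
)

```text
clock: 14.8
tcp_pos: [0.5866, 0.0583, 0.1336]
orientation: [-2.155, -2.277, -0.003]
contact_force: [0.6, -0.1, -0.8]
grip_width: 0.0857
gripper_force: 0.0
```

Call:
arm_command(
  rows=[
    {"fingers": -1,"x": 0.001,"y": -0.001,"z": 0.002,"ax": 0,"ay": 0,"az": 0},
    {"fingers": -1,"x": 0,"y": 0,"z": 0,"ax": 0,"ay": 0,"az": 0},
    {"fingers": -1,"x": 0,"y": 0,"z": 0,"ax": 0,"ay": 0,"az": 0},
    {"fingers": -1,"x": 0,"y": 0,"z": 0,"ax": 0,"ay": 0,"az": 0},
    {"fingers": -1,"x": 0,"y": 0,"z": 0,"ax": 0,"ay": 0,"az": 0},
    {"fingers": -1,"x": 0,"y": 0,"z": 0,"ax": 0,"ay": 0,"az": 0},
    {"fingers": -1,"x": 0,"y": 0,"z": 0,"ax": 0,"ay": 0,"az": 0},
  ],
)

```text
clock: 15.38
tcp_pos: [0.5841, 0.0592, 0.1316]
orientation: [-2.154, -2.277, 0.001]
contact_force: [-8.0, -1.0, 8.6]
grip_width: 0.0289
gripper_force: 79.6
```

Call:
arm_command(
  rows=[
    {"fingers": -1,"x": -0.006,"y": 0,"z": 0,"ax": 0,"ay": 0,"az": 0},
    {"fingers": -1,"x": -0.008,"y": 0,"z": 0,"ax": 0,"ay": 0,"az": 0},
    {"fingers": -1,"x": -0.01,"y": 0,"z": 0,"ax": 0,"ay": 0,"az": 0},
    {"fingers": -1,"x": -0.01,"y": 0,"z": 0,"ax": 0,"ay": 0,"az": 0},
    {"fingers": -1,"x": -0.01,"y": 0,"z": 0,"ax": 0,"ay": 0,"az": 0},
    {"fingers": -1,"x": -0.01,"y": 0,"z": 0,"ax": 0,"ay": 0,"az": 0},
    {"fingers": -1,"x": -0.01,"y": 0,"z": 0,"ax": 0,"ay": 0,"az": 0},
    {"fingers": -1,"x": -0.008,"y": 0,"z": 0,"ax": 0,"ay": 0,"az": 0},
    {"fingers": -1,"x": -0.006,"y": 0,"z": 0,"ax": 0,"ay": 0,"az": 0},
    {"fingers": -1,"x": -0.005,"y": 0,"z": 0,"ax": 0,"ay": 0,"az": 0},
  ],
)

```text
clock: 16.22
tcp_pos: [0.5894, -0.021, 0.1316]
orientation: [-2.152, -2.277, -0.005]
contact_force: [-5.7, 6.8, 9.9]
grip_width: 0.0291
gripper_force: 79.6
```

Call:
arm_command(
  rows=[
    {"fingers": -1,"x": 0,"y": 0,"z": 0,"ax": 0,"ay": 0,"az": 0},
    {"fingers": -1,"x": 0,"y": 0,"z": 0,"ax": 0,"ay": 0,"az": 0},
    {"fingers": -1,"x": 0,"y": 0,"z": 0,"ax": 0,"ay": 0,"az": 0},
  ],
)

```text
clock: 16.47
tcp_pos: [0.5894, -0.0206, 0.1316]
orientation: [-2.151, -2.278, -0.005]
contact_force: [-6.2, 7.0, 8.6]
grip_width: 0.0295
gripper_force: 79.5
```

```bash
cat > chk.py <<'E'
from kin import *
from h import *
from bench import r
import sys
p,R,o=now();d=p-F0;print("tcp feeder",(d@fx).round(4),(d@fy).round(4),p[2].round(4),o["contact_force"].round(1),o["gripper_force"])
ims=[]
for n in("scene","side"):
    f=r.grab_frame(n);P,H=cloud(f)
    Q=sel(P,H,(3,16),(90,255),(40,255),((.5,.7),(-.12,.12),(.066,.15)))
    e=np.c_[(Q-F0)@fx,(Q-F0)@fy,Q[:,2]];print(n,len(e),*[np.percentile(e,k,axis=0).round(4) for k in(3,50,97)])
    b=e[e[:,2]<.08];print(" bar x",len(b),np.median(b,0).round(4) if len(b) else "")
    q=sel(P,H,(172,179),(120,255),(60,255),((.45,.7),(-.12,.1),(.06,.075)));q=np.vstack([q,sel(P,H,(0,3),(120,255),(60,255),((.45,.7),(-.12,.1),(.06,.075)))])
    if len(q):print(" red x",len(q),np.median((q-F0)@fx).round(4))
    B=sel(P,H,(10,30),(90,255),(50,255),((.48,.68),(.06,.26),(-.01,.2)))
    if len(B):st(" brass",B)
    ims.append(f["frame"])
S=cv2.resize(ims[1][180:290,170:300],(472,400),interpolation=cv2.INTER_CUBIC);C=cv2.resize(ims[0][180:260,240:350],(550,400),interpolation=cv2.INTER_CUBIC)
w=r.grab_frame("wrist")["frame"]
cv2.imwrite("pics/end.png",np.vstack([cv2.resize(np.hstack([S,C]),(800,313)),np.hstack([cv2.resize(w,(380,285)),np.zeros((285,420,3),np.uint8)])])[...,::-1])
E
python3 chk.py
```

```text
tcp feeder -0.175 -0.0004 0.1316 [-6.2  7.   8.6] 79.52133893966675
scene 85 [-0.1825 -0.0732  0.0679] [-0.1729 -0.015   0.0819] [-0.1653  0.0078  0.1067]
 bar x 42 [-0.1727 -0.0211  0.0725]
 red x 1 -0.1774
 brass 32 med [0.634 0.142 0.03 ] lo [0.586 0.132 0.018] hi [0.655 0.173 0.073]
side 252 [-0.1816 -0.0677  0.0677] [-0.168   0.0038  0.0963] [-0.1643  0.07    0.1478]
 bar x 83 [-0.1746  0.0102  0.071 ]
 red x 4 -0.1847
 brass 50 med [0.581 0.176 0.019] lo [0.536 0.162 0.005] hi [0.596 0.198 0.073]
```

View pics/end.png

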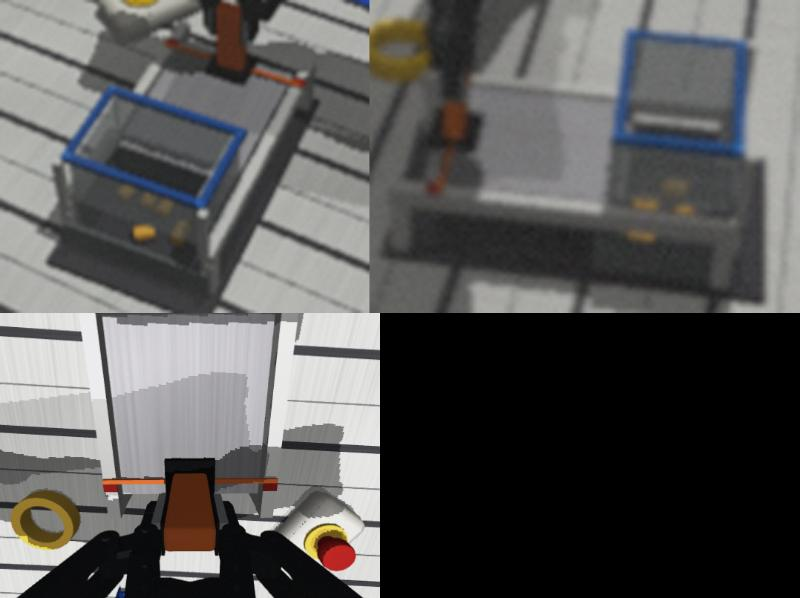

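The spacers have dropped into the bin. The wrist picture shows the pointer at row 484 on the hopper-side edge of the red marks at (110,488) and (270,486), so the gate is out about 80 mm. It needs about 5 mm more.

Call:
arm_command(
  rows=[
    {"fingers": -1,"x": -0.003,"y": 0,"z": 0,"ax": 0,"ay": 0,"az": 0},
    {"fingers": -1,"x": -0.002,"y": 0,"z": 0,"ax": 0,"ay": 0,"az": 0},
    {"fingers": -1,"x": 0,"y": 0,"z": 0,"ax": 0,"ay": 0,"az": 0},
    {"fingers": -1,"x": 0,"y": 0,"z": 0,"ax": 0,"ay": 0,"az": 0},
    {"fingers": -1,"x": 0,"y": 0,"z": 0,"ax": 0,"ay": 0,"az": 0},
    {"fingers": -1,"x": 0,"y": 0,"z": 0,"ax": 0,"ay": 0,"az": 0},
  ],
)

```text
clock: 17.12
tcp_pos: [0.5897, -0.0253, 0.1316]
orientation: [-2.151, -2.278, -0.005]
contact_force: [-5.8, 6.9, 9.6]
grip_width: 0.0289
gripper_force: 79.6
```

```bash
python3 chk.py; python3 - <<'E'
from kin import *
from h import *
from bench import r
f=r.grab_frame("wrist");P,H=cloud(f)
F=lambda Q:np.c_[(Q-F0)@fx,(Q-F0)@fy,Q[:,2]]
bx=((.45,.7),(-.1,.1),(.06,.08))
b=F(sel(P,H,(4,16),(150,255),(60,255),bx));b=b[abs(b[:,1])>.03]
q=np.vstack([F(sel(P,H,(170,180),(120,255),(40,255),bx)),F(sel(P,H,(0,2),(120,255),(40,255),bx))])
for n,e in(("bar",b),("red",q)):print(n,len(e),*[np.percentile(e,k,axis=0).round(4) for k in(3,50,97)])
# spacers in side view: distinct blobs
s=r.grab_frame("side");P,H=cloud(s);m=((H[...,0]>9)&(H[...,0]<30)&(H[...,1]>70)).astype(np.uint8);m[:225]=0;m[290:]=0;m[:,:180]=0;m[:,270:]=0
n,l,stt,c=cv2.connectedComponentsWithStats(m);print([(c[i].round(0).tolist(),int(stt[i,4])) for i in range(1,n) if stt[i,4]>3])
cv2.imwrite("pics/side_end.png",cv2.resize(s["frame"][220:290,175:275],(800,560),interpolation=cv2.INTER_CUBIC)[...,::-1])
E
```

```text
tcp feeder -0.1797 -0.0004 0.1316 [-5.8  6.9  9.6] 79.55599308013916
scene 86 [-0.1853 -0.0759  0.0666] [-0.1776 -0.0147  0.0781] [-0.1704  0.0649  0.1044]
 bar x 48 [-0.1776 -0.0174  0.0723]
 brass 15 med [0.591 0.144 0.023] lo [0.575 0.133 0.011] hi [0.647 0.188 0.074]
side 251 [-0.1873 -0.0651  0.0673] [-0.173   0.0029  0.096 ] [-0.1692  0.0698  0.1482]
 bar x 88 [-0.1794  0.0112  0.0711]
 brass 39 med [0.566 0.183 0.019] lo [0.532 0.166 0.003] hi [0.583 0.195 0.07 ]
bar 1071 [-0.181  -0.0766  0.0682] [-0.1781 -0.0317  0.0711] [-0.1765  0.0742  0.0723]
red 315 [-0.1851 -0.0796  0.0672] [-0.176   0.0658  0.0683] [-0.1732  0.0774  0.0695]
[([210.0, 245.0], 8), ([222.0, 249.0], 10), ([228.0, 252.0], 9), ([232.0, 263.0], 22), ([223.0, 266.0], 23)]
```

View pics/side_end.png

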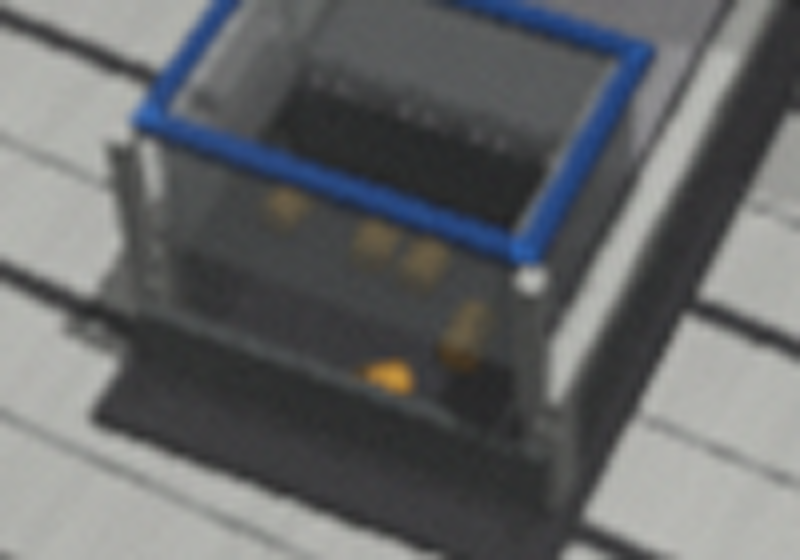

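The side picture shows five spacers through the clear wall. The bright one at (390,375) of the crop, pixel (223,266), looks closest to the edge, so I'll check its position before handing in.

```bash
python3 - <<'E'
from kin import *
from h import *
from bench import r
s=r.grab_frame("side");P,H=cloud(s);T=s["world_from_camera"]
for u,v in[(210,245),(222,249),(228,252),(232,263),(223,266),(224,267),(235,259)]:
    n=cv2.undistortPoints(np.float32([[[u,v]]]),s["K"],s["distortion"])[0,0];d=T[:3,:3]@[n[0],n[1],1];c=T[:3,3]
    g=[]
    for z in(.015,.03):
        q=c+d*(z-c[2])/d[2]-F0;g.append(((q@fx).round(3),(q@fy).round(3)))
    q=P[v,u]-F0;print((u,v),"z15,z30:",g,"depth:",(q@fx).round(3),(q@fy).round(3),P[v,u,2].round(3))
E
```

```text
(210, 245) z15,z30: [(np.float64(-0.022), np.float64(-0.06)), (np.float64(-0.012), np.float64(-0.054))] depth: 0.043 -0.017 0.115
(222, 249) z15,z30: [(np.float64(-0.023), np.float64(-0.022)), (np.float64(-0.013), np.float64(-0.016))] depth: 0.045 0.018 0.119
(228, 252) z15,z30: [(np.float64(-0.02), np.float64(-0.002)), (np.float64(-0.011), np.float64(0.003))] depth: 0.044 0.035 0.114
(232, 263) z15,z30: [(np.float64(0.009), np.float64(0.024)), (np.float64(0.018), np.float64(0.03))] depth: 0.044 0.044 0.072
(223, 266) z15,z30: [(np.float64(0.028), np.float64(0.006)), (np.float64(0.037), np.float64(0.012))] depth: 0.029 0.007 0.018
(224, 267) z15,z30: [(np.float64(0.029), np.float64(0.01)), (np.float64(0.038), np.float64(0.015))] depth: 0.032 0.012 0.019
(235, 259) z15,z30: [(np.float64(-0.007), np.float64(0.026)), (np.float64(0.003), np.float64(0.031))] depth: nan nan nan
```

All five lie inside the bin, and the gate is held at about 0.084 m. I'll hand in.

```bash
python3 -c "
from bench import r
print(r.hand_in())"
```

```text
the job is handed in; nothing more can be done
None
```

Job handed in at about 17 s of the 72 s: all five spacers dropped into the catch bin, the empty tray stands flat and released where it started, and the gripper is still holding the gate at about 84 mm (mark 85); no verdict came back.

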